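# Store the small canisters in the twist-lock bench pots

## Robot

A 7-joint arm with a two-finger parallel gripper is mounted at the origin on the work surface. World frame = base frame: x ahead of the robot, y to its left, z up, the work surface at z = 0. Lengths are in m, angles in degrees, forces in N, time in s.
With the tool pointing down it reaches from about 0.425 to 0.875 m from the base axis. Payload 4.7 kg.
Tool frame: the origin (TCP) lies on the mounting face of the last link; the fingertips stand 182 mm ahead of it and the grasp point (between the pads) lies 164 mm ahead of it; z points along the fingers, x is the direction in which the jaws open and shut, and the axes are right-handed (so a half turn about z gives the same grasp; the last joint's range is limited). The gripper opens to 87 mm and grips with 3 to 60 N. Pads are 19 mm wide; open, the fingers measure 117 mm over their backs; the gripper's body (75 mm by 190 mm) begins 51 mm behind the grasp point.
Start: joints at [71.11, 18.392, -4.016, 83.108, 1.295, 78.541, -3.26], TCP at [0.219, -0.612, 0.405] pointing down, gripper open.
Joint ranges: [-163.93, 163.93], [-17.29, 119.83], [-79.2, 71.16], [3.27, 140.29], [-89.18, 269.18], [5.43, 117.66], [-154.24, 154.24]. Speed limits (degrees/s): [147.25, 147.25, 180, 180, 180, 180, 180].

## Interface

Orientations are given as [roll, pitch, yaw] about the fixed x, y, z axes, in that order (R = Rz(yaw) Ry(pitch) Rx(roll)).
In Python, from cell import status, cams, env, outline_of, landmark_of gives the robot as it stands. The module is installed in compiled form; this text tells all that it offers.
- The arm moves only by the tool jog_arm, never from a script. Its argument "rows" is a list of rows, each a list of 7 numbers: the closure, from 0 (fully open) to 1 (shut), then the shift along the tool's x, y, z in m, then the turn, a rotation vector about the tool's x, y, z in degrees. A call has 1 to 12 rows; each row shifts and turns the commanded pose from where the row before left it, along the tool's axes as they then stand; what a row does not reach is not made up. A row lasts 1/12 s, in which the tool goes at most 41.7 mm and 7.16 degrees, less where a joint would pass 70% of its speed; a pose out of reach is approached as far as the arm can. A call with a gripper value outside its range is refused whole. The fingers move at their own pace and stop on an object; "grip_force" is the grip in N (left out, the last holds). Time passes only in rows, so rows that do not move let the fingers close. It gives the time, the measured TCP pose, the force and the opening at its end, in the units of the state.
- status.get_obs(): the state, without advancing time (a new reading comes with each control period).
- cams.read_camera(name): name is "scene" or "top" or "wrist"; returns (picture, depth): 384x512x3 uint8, red, green, blue; 384x512 float32, m along the optical axis (not along the pixel's ray), 0 where there is no reading.
- cams.camera_params(name): a dict with "vfov" (degrees; the focal length in pixels is half the picture's height over the tangent of half this angle, whatever the lens; pixels are square), "cx", "cy" (the principal point, pixels), "k1" (the pictures are not rectified: a ray, as slopes to the right and down, at radius r is drawn at 1 + k1 r^2 times it, then the intrinsics apply), "eye" and "attitude" of the camera in the world. Camera axes: x right, y up, looking along -z (the intrinsics and any distortion apply to the point x, -y, -z); pixel columns grow to the right and rows downward; lengths in m; the calibration is good to about 2 mm. A picture is of the moment at which its call begins: read the wrist's pose just before it. camera_params takes no time and is no camera call; for the wrist camera it gives the pose at the moment of the call.
- env.sign_off(): hands the job in, once; it reports no verdict.
Trained networks look in the newest picture that a camera, given by its name, has taken for a name from the list of things; names that differ only in an ending like _2 or _b are one class to them, and where a whole thing is asked for, a point or a joint stands for the part that bears it (a point fixed in the world has none). Each returns a list of dicts, best first, with "conf" (0 to 1); they miss things now and then, are a little off and sometimes report something else, mostly with a low value. They report only what shows in the picture. A call takes as long as a camera call. They do not tell look-alikes from the thing itself.
- outline_of(camera, name): "pixels" (384x512 bool, what is visible of it) and "box" ([left, top, right, bottom] in pixels, round what is visible of it).
- landmark_of(camera, name): "position" ([row, column] in pixels: a listed point, or the origin of a listed thing).
The state is a dict: "time_s": time; "qpos": joint angles; "joint_velocities": joint speeds; "effort": joint torques, N m; "tool_pos": TCP position; "tool_rot": TCP orientation; "force": force on the tool from outside, world axes, zero at the start; "wrist_torque": the same for the moment, N m; "grip_width": finger opening in m.
Only numpy, scipy, OpenCV 4.12 (cv2) and the standard library are available. Lean on these libraries where they do the work, as an engineer would, in place of code of your own. Each camera call takes 0.05 s, during which the arm holds its last target. There are 200 camera calls.

## Task

Swing both flaps of the carton right open, folded well past upright, then store every small canister that is in it: stand each one upright in a bench pot of its own, lower a lid shell over it past the pot's two lugs until the rim is down on the shoulder, and twist the lid clockwise to its stop so that it is locked with its grip bar in line with the lugs. When the carton is empty fold both its flaps flat shut again, and do not push the tools on the bench about.

Things in the scene. Friction and masses are not known exactly. Their poses are not given: they have to be found in the camera images.
- canister1: small closed wooden canister, plain upright cylinder 44 mm in diameter and 66 mm tall, 150 g; starts standing in the carton. Origin: centre of its underside, z up. Two or three canisters are present; a missing one reads None from the start
- pot1: wooden bench pot, fixed. Round plinth 92 mm in diameter, 20 mm high; its top is the shoulder a lid lands on and the floor a canister stands on. From it rises an open tube, 53 mm inside, 64 mm outside, up to 48 mm above the bench, with two steel lugs on the outside at its +x and -x. Origin: centre of its underside on the bench, z up
- pot1_lug (a point): outer end of the pot's +x lug, 43.5 mm from the pot's axis and 33 mm above the bench (the other lug is at -x). A lug is 14 mm wide and 6 mm high. A lid that is put on without its slot entries over the lugs is held up by them 16 mm too high; one that is down and turned to its stop cannot be lifted off
- lid1: loose wooden lid shell, open below; all alike, fit any pot. 82 mm across, 68 inside, 72 deep, 78 tall to its flat top, plus a grip bar; 250 g, its weight low. Origin: centre of its rim, x along the bar, z up. Its steel foot ring has two L-slots half a turn apart: entries 44 degrees wide, centred 60 degrees clockwise (from above) of the bar's ends, then a run counterclockwise to a stop
- lid1_grip (a point): middle of the lid's grip bar, 92 mm above its rim; bar 56 mm long (lid x), 16 mm wide, 28 mm high. To close: lid x 60 degrees counterclockwise (from above) of pot x (or of pot -x: both repeat each half turn), lower till the lid's origin is 20 mm above the pot's, then turn it 60 degrees clockwise to the stop: bar in line with lugs. It turns freely, with friction only
- canister2: small closed wooden canister, plain upright cylinder 44 mm in diameter and 66 mm tall, 150 g; starts standing in the carton. Origin: centre of its underside, z up. Two or three canisters are present; a missing one reads None from the start
- pot2: wooden bench pot, fixed. Round plinth 92 mm in diameter, 20 mm high; its top is the shoulder a lid lands on and the floor a canister stands on. From it rises an open tube, 53 mm inside, 64 mm outside, up to 48 mm above the bench, with two steel lugs on the outside at its +x and -x. Origin: centre of its underside on the bench, z up
- pot2_lug (a point): outer end of the pot's +x lug, 43.5 mm from the pot's axis and 33 mm above the bench (the other lug is at -x). A lug is 14 mm wide and 6 mm high. A lid that is put on without its slot entries over the lugs is held up by them 16 mm too high; one that is down and turned to its stop cannot be lifted off
- lid2: loose wooden lid shell, open below; all alike, fit any pot. 82 mm across, 68 inside, 72 deep, 78 tall to its flat top, plus a grip bar; 250 g, its weight low. Origin: centre of its rim, x along the bar, z up. Its steel foot ring has two L-slots half a turn apart: entries 44 degrees wide, centred 60 degrees clockwise (from above) of the bar's ends, then a run counterclockwise to a stop
- lid2_grip (a point): middle of the lid's grip bar, 92 mm above its rim; bar 56 mm long (lid x), 16 mm wide, 28 mm high. To close: lid x 60 degrees counterclockwise (from above) of pot x (or of pot -x: both repeat each half turn), lower till the lid's origin is 20 mm above the pot's, then turn it 60 degrees clockwise to the stop: bar in line with lugs. It turns freely, with friction only
- canister3: small closed wooden canister, plain upright cylinder 44 mm in diameter and 66 mm tall, 150 g; starts standing in the carton. Origin: centre of its underside, z up. Two or three canisters are present; a missing one reads None from the start
- pot3: wooden bench pot, fixed. Round plinth 92 mm in diameter, 20 mm high; its top is the shoulder a lid lands on and the floor a canister stands on. From it rises an open tube, 53 mm inside, 64 mm outside, up to 48 mm above the bench, with two steel lugs on the outside at its +x and -x. Origin: centre of its underside on the bench, z up
- pot3_lug (a point): outer end of the pot's +x lug, 43.5 mm from the pot's axis and 33 mm above the bench (the other lug is at -x). A lug is 14 mm wide and 6 mm high. A lid that is put on without its slot entries over the lugs is held up by them 16 mm too high; one that is down and turned to its stop cannot be lifted off
- lid3: loose wooden lid shell, open below; all alike, fit any pot. 82 mm across, 68 inside, 72 deep, 78 tall to its flat top, plus a grip bar; 250 g, its weight low. Origin: centre of its rim, x along the bar, z up. Its steel foot ring has two L-slots half a turn apart: entries 44 degrees wide, centred 60 degrees clockwise (from above) of the bar's ends, then a run counterclockwise to a stop
- lid3_grip (a point): middle of the lid's grip bar, 92 mm above its rim; bar 56 mm long (lid x), 16 mm wide, 28 mm high. To close: lid x 60 degrees counterclockwise (from above) of pot x (or of pot -x: both repeat each half turn), lower till the lid's origin is 20 mm above the pot's, then turn it 60 degrees clockwise to the stop: bar in line with lugs. It turns freely, with friction only
- carton: fixed cardboard carton, open-topped box under two flaps: inside 120 mm (x) by 206 mm (y), walls and floor 4 mm, walls 72 mm high. Origin: centre of its underside, x across, y along the row of canisters, which stand about 66 mm apart on the floor (4 mm above the bench). Grasp a canister across the carton's x with the fingers opened no wider than about 70 mm
- flap_near (a joint): carton flap hinged on top of the carton's -x wall (hinge line 62 mm from the carton's middle, 74 mm above the bench), 206 mm long, reaching 62 mm from its hinge, 4 mm thick. Radians: 0 lying shut and level, 1.57 upright, 2.3 folded out to its limit. Starts ajar at 0.85 to 1.2, leaving 40 mm or more between the free edges; stiff hinge, stays where left, yields to a light push (1 N)
- flap_near_edge (a point): middle of the free edge of the flap on the carton's -x wall
- flap_far (a joint): carton flap hinged on top of the carton's +x wall (hinge line 62 mm from the carton's middle, 74 mm above the bench), 206 mm long, reaching 62 mm from its hinge, 4 mm thick. Radians: 0 lying shut and level, 1.57 upright, 2.3 folded out to its limit. Starts ajar at 0.85 to 1.2, leaving 40 mm or more between the free edges; stiff hinge, stays where left, yields to a light push (1 N)
- flap_far_edge (a point): middle of the free edge of the flap on the carton's +x wall
- profile: bystander: aluminium angle profile 40 x 260 x 34 mm lying on the bench. Origin: centre of its underside, long along y
- screwdriver: bystander: screwdriver lying on the bench along its x axis
- push_stick: bystander: plywood push stick 240 mm long, 12 mm thick, lying flat. Origin: at its underside, long along x
Not all that is in view belongs to the job. Leave any red or turquoise look-alike of the canister2 alone. Leave any purple look-alike of the pot2 alone.

How it is judged:
By the outcome, as a careful person would: the job done as asked, in the order asked, and still so for the second after the job is handed in, with the robot touching nothing.
Of canister1, canister2, canister3 only 2 to 3 are there at a start; the rules pass over those that are not, and their reading is None.
At some moment in a run one of lid1, lid2, lid3 may be knocked a few centimetres aside while the robot is not near it.
It also fails if it takes over 210 s, if anything falls off the work surface, if the arm or the gripper's body presses on something with over 40 N, if the wrist force passes 120 N, or if a joint passes its speed limit or range.

## Working session

There is one attempt and no reset: what is moved stays moved. The work goes in short steps, Python scripts to look and compute and a tool call to move; the robot and the scene stay as the last step left them, time stands still between calls to the robot, and variables do not carry over. Pictures are saved under pics/ and viewed, about 12 in all and at most 16, crops included, and the job is handed in when it is done.

Besides the shell and the picture viewer there is one more tool, called after ">>>" as name([rows], argument=value, ...), one row to a line, values as JSON. jog_arm: Moves the arm, as the interface text tells. Its arguments: {"type":"object","properties":{"rows":{"type":"array"},"grip_force":{"type":"number"}},"required":["rows"]}

```bash
mkdir -p pics; cat > h.py <<'E'
import numpy as np, cv2
from scipy.spatial.transform import Rotation as R
from cell import status, cams, env, outline_of, landmark_of
def K(p,h=384):
    f=h/2/np.tan(np.radians(p['vfov'])/2); return f
def att(p):
    a=np.array(p['attitude'],float)
    return a if a.shape==(3,3) else R.from_euler('xyz',a,degrees=True).as_matrix()
def ray(p,rc):
    f=K(p); M=np.array([[f,0,p['cx']],[0,f,p['cy']],[0,0,1.]])
    u=np.atleast_2d(rc)[:,::-1].astype(float)
    # invert 1+k1 r^2
    d=(u-[p['cx'],p['cy']])/f; s=d.copy()
    for _ in range(30): s=d/(1+p['k1']*(s**2).sum(1,keepdims=True))
    return s
def pix2w(p,rc,depth):
    s=ray(p,rc); d=np.atleast_1d(depth)[:,None]
    c=np.c_[s[:,:1]*d,-s[:,1:]*d,-d]
    return c@att(p).T+np.array(p['eye'])
def pix2z(p,rc,z):
    s=ray(p,rc); c=np.c_[s[:,0],-s[:,1],-np.ones(len(s))]@att(p).T
    e=np.array(p['eye']); t=(z-e[2])/c[:,2]
    return e+c*t[:,None]
def w2pix(p,X):
    c=(np.atleast_2d(X)-np.array(p['eye']))@att(p); s=np.c_[c[:,0],-c[:,1]]/-c[:,2:]
    s=s*(1+p['k1']*(s**2).sum(1,keepdims=True)); f=K(p)
    return np.c_[s[:,1]*f+p['cy'],s[:,0]*f+p['cx']]
def cloud(p,dep):
    r,c=np.mgrid[:384,:512]; rc=np.c_[r.ravel(),c.ravel()]
    return pix2w(p,rc,dep.ravel()).reshape(384,512,3)
def save(n,im): cv2.imwrite('pics/'+n,cv2.cvtColor(im,cv2.COLOR_RGB2BGR))
E
python3 - <<'E'
from h import *
print(status.get_obs())
for n in('top','scene','wrist'):
    p=cams.camera_params(n); print(n,p)
    im,d=cams.read_camera(n); save(n+'0.png',im); np.save(n+'0.npy',d)
    if n=='wrist': continue
    C=cloud(p,d)
    for t in('canister1','pot1','lid1','carton','profile','screwdriver','push_stick'):
        print(t)
        for o in outline_of(n,t)[:7]:
            m=o['pixels'];X=C[m&(d>0)]
            print('  o %.2f'%o['conf'],np.array(o['box']).astype(int),np.median(X,0).round(3) if len(X) else '', np.percentile(X[:,2],95).round(3) if len(X) else '')
    for t in('pot1','pot1_lug','lid1','lid1_grip','carton','flap_near_edge','flap_far_edge','canister1'):
        print(t,[('%.2f'%o['conf'],np.round(o['position']).tolist()) for o in landmark_of(n,t)[:7]])
E
```

```text
{'time_s': 0.0, 'qpos': array([71.10870975, 18.43843285, -4.01434016, 83.17437604,  1.29602501,
       78.53910636, -3.25890062]), 'joint_velocities': array([ 0.02649397,  0.03759011, -0.05360064, -0.10041793, -0.00913535,
        0.0122605 , -0.01369861]), 'effort': array([-3.48665862e-04, -4.91289997e+01, -4.04113596e-01, -3.12529635e+01,
       -6.40737475e-02,  4.36556130e-02,  1.66960035e-04]), 'tool_pos': array([ 0.21899099, -0.61178732,  0.40367273]), 'tool_rot': array([ 1.79992974e+02,  1.06623670e-01, -7.02988049e+01]), 'force': array([-0.37137002, -0.52302308, -0.40466599]), 'wrist_torque': array([0.01372027, 0.0172089 , 0.00424936]), 'grip_width': 0.08725286298189076}
top {'vfov': 54.29475509863665, 'cx': 251.1590081383171, 'cy': 185.78034788579353, 'k1': 0.038811085359233916, 'eye': array([0.37320321, 0.1353791 , 1.08128084]), 'attitude': array([  8.87748829,  -1.91943442, -89.7237226 ])}
canister1
  o 0.81 [130 183 153 205] [0.509 0.402 0.066] 0.07
  o 0.75 [200 182 215 201] [0.516 0.22  0.071] 0.074
  o 0.64 [176 179 195 196] [0.526 0.283 0.071] 0.074
  o 0.60 [221 187 
[... 2681 characters left out ...]
63', [258.0, 126.0])]
pot1_lug [('0.57', [222.0, 216.0])]
lid1 [('0.98', [303.0, 149.0]), ('0.96', [294.0, 222.0]), ('0.58', [335.0, 186.0]), ('0.39', [310.0, 264.0])]
lid1_grip [('0.76', [321.0, 187.0])]
carton [('0.93', [191.0, 270.0])]
flap_near_edge [('0.66', [168.0, 269.0])]
flap_far_edge [('0.55', [173.0, 280.0])]
canister1 [('0.72', [168.0, 229.0]), ('0.59', [185.0, 283.0]), ('0.52', [203.0, 258.0]), ('0.52', [192.0, 272.0]), ('0.51', [161.0, 300.0])]
wrist {'vfov': 70.30144079496456, 'cx': 256.5294867877107, 'cy': 188.241167802226, 'k1': -0.02573329248042562, 'eye': array([ 0.29052029, -0.586352  ,  0.3850426 ]), 'attitude': array([-1.60853354e+01,  2.96532937e-02, -7.03236047e+01])}
```

```bash
python3 -c "
import cv2
im=cv2.imread('pics/top0.png')[80:320,60:440]
cv2.imwrite('pics/top0b.png',cv2.resize(im,(798,504),interpolation=cv2.INTER_CUBIC))"
```

```text
(no output)
```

View pics/top0b.png

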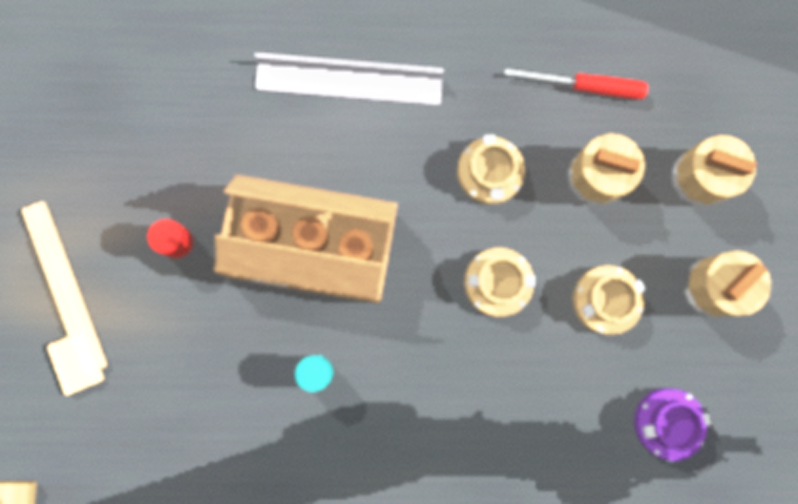

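```bash
cat >> h.py <<'E'
def plan(x,y,zg,yaw,step=36.,ref=None):
    """grasp-point target (tool down); prints turn about tool z then shift in turned tool axes (mm), rows. ref=(x,y,zg,yaw) start"""
    if ref is None:
        s=status.get_obs(); T=s['tool_pos']; g=T+R.from_euler('xyz',s['tool_rot'],degrees=True).apply([0,0,.164]); y0=s['tool_rot'][2]
    else: g=np.array(ref[:3]); y0=ref[3]
    dy=(yaw-y0+180)%360-180
    n=int(np.ceil(abs(dy)/7)); D=np.array([x,y,zg])-g
    d=R.from_euler('xyz',[180,0,yaw],degrees=True).inv().apply(D)*1000
    m=max(1,int(np.ceil(np.linalg.norm(d)/step)))
    print('from',g.round(4),round(y0,1),'| turn z %.1f = %d x %.2f'%(-dy,n,-dy/max(n,1)),'| shift',d.round(1),'= %d x'%m,(d/m/1000).round(4))
    return (x,y,zg,yaw)
E
python3 - <<'E'
from h import *
plan(.53,-.16,.26,-90)
E
```

```text
from [ 0.2191 -0.612   0.2408] -70.3 | turn z 19.7 = 3 x 6.57 | shift [-452.  -310.9  -19.2] = 16 x [-0.0282 -0.0194 -0.0012]
```

>>> jog_arm([
  [0, 0, 0, 0, 0, 0, 6.57],
  [0, 0, 0, 0, 0, 0, 6.57],
  [0, 0, 0, 0, 0, 0, 6.57],
  [0, -0.0282, -0.0194, -0.0012, 0, 0, 0],
  [0, -0.0282, -0.0194, -0.0012, 0, 0, 0],
  [0, -0.0282, -0.0194, -0.0012, 0, 0, 0],
  [0, -0.0282, -0.0194, -0.0012, 0, 0, 0],
  [0, -0.0282, -0.0194, -0.0012, 0, 0, 0],
  [0, -0.0282, -0.0194, -0.0012, 0, 0, 0],
  [0, -0.0282, -0.0194, -0.0012, 0, 0, 0],
  [0, -0.0282, -0.0194, -0.0012, 0, 0, 0],
])

```text
time_s: 2.57
tool_pos: [0.375, -0.3848, 0.4147]
tool_rot: [-180.0, -0.0, -90.0]
force: [1.1, -0.1, -0.3]
grip_width: 0.0871
```

>>> jog_arm([
  [0, -0.0282, -0.0194, -0.0012, 0, 0, 0],
  [0, -0.0282, -0.0194, -0.0012, 0, 0, 0],
  [0, -0.0282, -0.0194, -0.0012, 0, 0, 0],
  [0, -0.0282, -0.0194, -0.0012, 0, 0, 0],
  [0, -0.0282, -0.0194, -0.0012, 0, 0, 0],
  [0, -0.0282, -0.0194, -0.0012, 0, 0, 0],
  [0, -0.0282, -0.0194, -0.0012, 0, 0, 0],
  [0, -0.0282, -0.0194, -0.0012, 0, 0, 0],
  [0, 0, 0, 0, 0, 0, 0],
  [0, 0, 0, 0, 0, 0, 0],
])

```text
time_s: 3.4
tool_pos: [0.5306, -0.1582, 0.4241]
tool_rot: [-180.0, 0.0, -89.7]
force: [-0.2, -0.0, 0.3]
grip_width: 0.0869
```

```bash
cat > meas.py <<'E'
from h import *
from scipy.optimize import least_squares
def shot(n,png=None):
    status.get_obs(); p=cams.camera_params(n); im,d=cams.read_camera(n)
    if png: save(png,im)
    C=cloud(p,d); C[d<=0]=np.nan; return p,im,d,C
def near(C,xy,r): return np.linalg.norm(C[...,:2]-np.array(xy)[:2],axis=-1)<r
def circfit(P,c0,r):
    f=lambda v:np.hypot(P[:,0]-v[0],P[:,1]-v[1])-r
    o=least_squares(f,c0,loss='soft_l1',f_scale=.002); return o.x,np.sqrt(np.mean(f(o.x)**2))
def pot(C,xy):
    xy=np.array(xy)
    for _ in range(3):
        m=near(C,xy,.04)&(abs(C[...,2]-.048)<.004); P=C[m]
        xy,e=circfit(P,xy,.0293)
    z=np.median(P[:,2])
    rr=np.linalg.norm(C[...,:2]-xy,axis=-1)
    L=C[(rr>.036)&(rr<.046)&(C[...,2]>.028)&(C[...,2]<.041)]
    a=np.arctan2(L[:,1]-xy[1],L[:,0]-xy[0]); ang=np.degrees(np.angle(np.exp(2j*a).mean())/2) if len(L) else np.nan
    print('pot',xy.round(4),'rim z %.4f n%d res %.4f | lug n%d yaw %.1f coh %.2f'%(z,len(P),e,len(L),ang,abs(np.exp(2j*a).mean()) if len(L) else 0))
    return xy,ang
def lid(C,xy,base=0.):
    m=near(C,xy,.06)&(abs(C[...,2]-.106-base)<.005); P=C[m][:,:2]
    (cx,cy),(w,h),a=cv2.minAreaRect((P*1000).astype(np.float32)); 
    if w<h: a+=90
    m2=near(C,xy,.06)&(abs(C[...,2]-.078-base)<.004); Q=C[m2]
    if len(Q)>20:
        q,rr=cv2.minEnclosingCircle((Q[:,:2]*1000).astype(np.float32)); 
    else: q,rr=(0,0),0
    print('lid bar',round(cx/1000,4),round(cy/1000,4),'size %.0f %.0f'%(w,h),'yaw %.1f'%((a+90)%180-90),'ztop %.4f'%np.median(C[m][:,2]),'disc',np.round(q,1),'r %.1f'%rr)
    return (cx/1000,cy/1000),(a+90)%180-90
E
python3 - <<'E'
from meas import *
p,im,d,C=shot('wrist','w1.png')
for xy in((.613,-.021),(.459,-.032),(.437,-.177)): pot(C,xy)
for xy in((.604,-.165),(.604,-.308),(.454,-.313)): lid(C,xy)
for t in('pot1','lid1','pot1_lug','lid1_grip'):
    z={'pot1':0,'lid1':0,'pot1_lug':.033,'lid1_grip':.092}[t]
    print(t,[('%.2f'%o['conf'],np.round(o['position']).tolist(),pix2z(p,[o['position']],z)[0,:2].round(3)) for o in landmark_of('wrist',t)[:7]])
E
```

```text
pot [ 0.615  -0.0237] rim z 0.0481 n663 res 0.0016 | lug n151 yaw 7.5 coh 0.98
pot [ 0.4594 -0.0329] rim z 0.0484 n331 res 0.0015 | lug n117 yaw 89.5 coh 0.97
pot [ 0.4366 -0.1812] rim z 0.0484 n365 res 0.0015 | lug n110 yaw -64.5 coh 0.97
lid bar 0.6102 -0.1747 size 56 16 yaw 73.4 ztop 0.1062 disc [ 610.4 -175.3] r 41.6
lid bar 0.6096 -0.3217 size 57 17 yaw 71.6 ztop 0.1062 disc [ 610.5 -321.5] r 41.7
lid bar 0.4616 -0.3283 size 7 52 yaw -46.1 ztop 0.1047 disc [ 461.4 -328.6] r 40.3
pot1 [('0.91', [308.0, 312.0], array([ 0.27 , -0.258])), ('0.82', [220.0, 272.0], array([ 0.436, -0.184])), ('0.74', [102.0, 162.0], array([ 0.617, -0.023])), ('0.59', [206.0, 176.0], array([ 0.46 , -0.032]))]
lid1 [('0.89', [107.0, 369.0], array([ 0.612, -0.318])), ('0.69', [206.0, 175.0], array([ 0.461, -0.03 ])), ('0.68', [104.0, 271.0], array([ 0.614, -0.177])), ('0.56', [212.0, 366.0], array([ 0.452, -0.332])), ('0.48', [66.0, 143.0], array([ 0.665, -0.001])), ('0.45', [234.0, 392.0], array([ 0.413, -0.38 ]))]
pot1_lug [('0.85', [216.0, 142.0], array([0.456, 0.01 ]))]
lid1_grip [('0.79', [107.0, 405.0], array([ 0.611, -0.322]))]
```

View pics/w1.png

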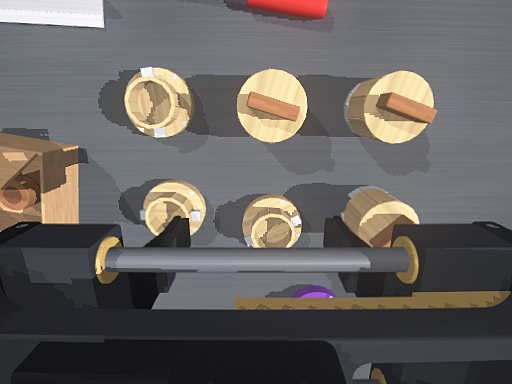

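```bash
python3 - <<'E'
from h import *
plan(.51,.225,.26,-99)
E
```

```text
from [ 0.5289 -0.1625  0.2599] -90.2 | turn z 8.8 = 2 x 4.42 | shift [-3.797e+02  7.920e+01 -1.000e-01] = 11 x [-0.0345  0.0072 -0.    ]
```

>>> jog_arm([
  [0.6, 0, 0, 0, 0, 0, 4.4],
  [1, 0, 0, 0, 0, 0, 4.4],
  [1, -0.038, 0.008, 0, 0, 0, 0],
  [1, -0.038, 0.008, 0, 0, 0, 0],
  [1, -0.038, 0.008, 0, 0, 0, 0],
  [1, -0.038, 0.008, 0, 0, 0, 0],
  [1, -0.038, 0.008, 0, 0, 0, 0],
  [1, -0.038, 0.008, 0, 0, 0, 0],
  [1, -0.038, 0.008, 0, 0, 0, 0],
  [1, -0.038, 0.008, 0, 0, 0, 0],
  [1, -0.038, 0.008, 0, 0, 0, 0],
  [1, -0.038, 0.008, 0, 0, 0, 0],
])

```text
time_s: 4.65
tool_pos: [0.5086, 0.2274, 0.4242]
tool_rot: [-179.9, -0.0, -99.0]
force: [1.1, 0.5, -0.5]
grip_width: 0.0149
```

>>> jog_arm([
  [1, 0, 0, 0, 0, 0, 0],
  [1, 0, 0, 0, 0, 0, 0],
])

```text
time_s: 4.82
tool_pos: [0.508, 0.2288, 0.4239]
tool_rot: [180.0, 0.0, -98.6]
force: [0.7, -1.0, 1.1]
grip_width: 0.0039
```

```bash
cat > cart.py <<'E'
from meas import *
def flaps(C,c,yaw):
    u=np.array([np.cos(yaw),np.sin(yaw)]); v=np.array([-u[1],u[0]])
    q=C[...,:2]-c; a=q@u; b=q@v; z=C[...,2]
    m=(abs(b)<.085)
    for s,n in((-1,'near'),(1,'far')):
        for hinge_side in (0,):
            o=s*a-.062; h=z-.074; r=np.hypot(o,h); k=m&(r>.02)&(r<.075)&(h>.004)&(h<.075)&(o>-.07)&(o<.06)
            th=np.arctan2(h[k],-o[k])
            if k.sum(): print('flap',n,'n',k.sum(),'angle med %.2f'%np.median(th),'pct',np.percentile(th,[10,90]).round(2),'edge a: %.3f z %.3f'%(np.median(a[k][r[k]>.055]) if (r[k]>.055).any() else 0, np.percentile(z[k],98)))
E
python3 - <<'E'
from cart import *
p,im,d,C=shot('wrist','w2.png')
# walls/hinge lines: show height map along x bins
m=near(C,(.51,.225),.2)&(C[...,2]>.055)&(C[...,2]<.14)
P=C[m]; print(len(P))
hist=cv2.minAreaRect((P[:,:2]*1000).astype(np.float32)); print('rect',hist)
for y0 in(.15,.19,.23,.27,.30):
    k=m&(abs(C[...,1]-y0)<.004); Q=C[k]; Q=Q[np.argsort(Q[:,0])]
    print(y0,[(round(float(a),3),round(float(b),3)) for a,b in Q[::max(1,len(Q)//14)][:,[0,2]]])
o=outline_of('wrist','carton'); print([(x['conf'],x['box']) for x in o[:2]])
for t in('canister1','flap_near_edge','flap_far_edge'):
    print(t,[('%.2f'%o['conf'],np.round(o['position']).tolist(),C[int(o['position'][0]),int(o['position'][1])].round(3)) for o in landmark_of('wrist',t)[:7]])
E
```

```text
14441
rect ((518.362060546875, 269.7823791503906), (305.7882385253906, 128.062255859375), 80.61903381347656)
0.15 [(0.434, 0.077), (0.451, 0.099), (0.463, 0.113), (0.473, 0.123), (0.488, 0.07), (0.498, 0.071), (0.505, 0.07), (0.514, 0.07), (0.531, 0.129), (0.535, 0.122), (0.54, 0.116), (0.545, 0.106), (0.55, 0.098), (0.556, 0.087), (0.561, 0.077)]
0.19 [(0.442, 0.079), (0.454, 0.093), (0.464, 0.106), (0.473, 0.118), (0.48, 0.123), (0.537, 0.129), (0.54, 0.125), (0.543, 0.121), (0.546, 0.114), (0.549, 0.11), (0.553, 0.105), (0.556, 0.097), (0.56, 0.089), (0.564, 0.084), (0.569, 0.077)]
0.23 [(0.453, 0.084), (0.469, 0.104), (0.481, 0.119), (0.497, 0.071), (0.506, 0.071), (0.514, 0.071), (0.522, 0.071), (0.53, 0.07), (0.545, 0.129), (0.549, 0.121), (0.553, 0.114), (0.558, 0.105), (0.564, 0.097), (0.569, 0.087), (0.575, 0.075)]
0.27 [(0.455, 0.079), (0.47, 0.097), (0.484, 0.114), (0.493, 0.123), (0.518, 0.07), (0.525, 0.07), (0.532, 0.067), (0.538, 0.065), (0.552, 0.127), (0.557, 0.118), (0.561, 0.112), (0.566, 0.107), (0.571, 0.095), (0.576, 0.087), (0.582, 0.078)]
0.3 [(0.459, 0.077), (0.476, 0.099), (0.49, 0.116), (0.499, 0.124), (0.517, 0.07), (0.525, 0.071), (0.533, 0.071), (0.541, 0.07), (0.557, 0.129), (0.561, 0.125), (0.565, 0.114), (0.57, 0.104), (0.576, 0.096), (0.582, 0.085), (0.588, 0.064)]
[(0.93, [159.3, 114.1, 365.1, 221.2]), (0.37, [163.6, 201.2, 355.4, 218.8])]
canister1 [('0.85', [161.0, 303.0], array([0.514, 0.172, 0.072])), ('0.78', [157.0, 220.0], array([0.536, 0.272, 0.071])), ('0.65', [155.0, 260.0], array([0.529, 0.223, 0.07 ])), ('0.63', [178.0, 139.0], array([0.52 , 0.387, 0.05 ]))]
flap_near_edge [('0.71', [202.0, 254.0], array([0.488, 0.236, 0.123]))]
flap_far_edge [('0.67', [203.0, 254.0], array([0.488, 0.235, 0.124])), ('0.57', [152.0, 261.0], array([0.543, 0.22 , 0.129]))]
```

View pics/w2.png

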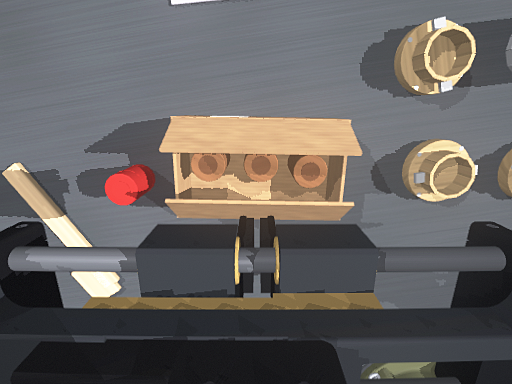

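```bash
python3 - <<'E'
from cart import *
p,im,d,C=shot('wrist')
yaw=np.radians(-9.6); c=np.array([.5115,.23]); u=np.array([np.cos(yaw),np.sin(yaw)]); v=np.array([-u[1],u[0]])
q=C[...,:2]-c; a=q@u;b=q@v; z=C[...,2]
k=(abs(a-.05)<.02)&(z>.08)&(z<.14)&(abs(b)<.14); print('far b',np.percentile(b[k],[0.5,1,99,99.5]).round(4))
k=(abs(a+.05)<.02)&(z>.08)&(z<.14)&(abs(b)<.14); print('near b',np.percentile(b[k],[0.5,1,99,99.5]).round(4))
c=c+v*.5*sum(np.percentile(b[k],[0.5,99.5])); print('c',c)
flaps(C,c,yaw)
plan(*c,.15,-99.6)
for yy in(.172,.223,.285):
    pass
E
```

```text
far b [-0.1071 -0.1061  0.0966  0.0976]
near b [-0.107  -0.1059  0.097   0.098 ]
c [0.510745   0.22553619]
flap near n 2113 angle med 0.96 pct [0.91 1.01] edge a: -0.025 z 0.125
flap far n 4280 angle med 1.10 pct [1.07 1.13] edge a: 0.033 z 0.129
from [0.5093 0.225  0.2598] -99.0 | turn z 0.6 = 1 x 0.60 | shift [ -0.8  -1.3 109.8] = 4 x [-0.0002 -0.0003  0.0275]
```

>>> jog_arm([
  [1, -0.001, -0.005, 0, 0, 0, 0.6],
  [1, 0, 0, 0.0355, 0, 0, 0],
  [1, 0, 0, 0.0355, 0, 0, 0],
  [1, 0, 0, 0.0355, 0, 0, 0],
  [1, 0, 0, 0.0355, 0, 0, 0],
  [1, 0, 0, 0, 0, 0, 0],
  [1, 0, -0.016, 0, 0, 0, 0],
  [1, 0, -0.016, 0, 0, 0, 0],
  [1, 0, -0.016, 0, 0, 0, 0],
  [1, 0, -0.014, 0, 0, 0, 0],
  [1, 0, -0.012, 0, 0, 0, 0],
  [1, 0, 0, 0, 0, 0, 0],
])

```text
time_s: 6.12
tool_pos: [0.586, 0.2155, 0.2835]
tool_rot: [179.5, -0.1, -99.5]
force: [-10.2, -1.1, 6.8]
grip_width: 0.0005
```

>>> jog_arm([
  [1, 0, 0.03, 0, 0, 0, 0],
  [1, 0, 0.03, 0, 0, 0, 0],
  [1, 0, 0.026, 0, 0, 0, 0],
  [1, 0, 0.016, 0, 0, 0, 0],
  [1, 0, 0.016, 0, 0, 0, 0],
  [1, 0, 0.016, 0, 0, 0, 0],
  [1, 0, 0.012, 0, 0, 0, 0],
  [1, 0, 0.01, 0, 0, 0, 0],
  [1, 0, 0, 0, 0, 0, 0],
])

```text
time_s: 6.87
tool_pos: [0.4351, 0.2405, 0.2851]
tool_rot: [-179.4, 0.1, -99.4]
force: [6.1, -1.7, 3.5]
grip_width: 0.0003
```

>>> jog_arm([
  [1, 0, -0.02, -0.03, 0, 0, 0],
  [1, 0, -0.03, -0.03, 0, 0, 0],
  [0.4, 0, -0.027, -0.03, 0, 0, 0],
  [0.22, 0, 0, -0.035, 0, 0, 0],
  [0.22, 0, 0, 0, 0, 0, -7],
  [0.22, 0, 0, 0, 0, 0, -7],
  [0.22, 0, 0, 0, 0, 0, -7],
  [0.22, 0, 0, 0, 0, 0, -7],
  [0.22, 0, 0, 0, 0, 0, -7],
  [0.22, 0, 0, 0, 0, 0, -7],
  [0.22, 0, 0, 0, 0, 0, -7],
])

```text
time_s: 7.78
tool_pos: [0.5083, 0.2281, 0.4073]
tool_rot: [-180.0, 0.0, -50.1]
force: [0.0, -0.0, -0.9]
grip_width: 0.0524
```

>>> jog_arm([
  [0.22, 0, 0, 0, 0, 0, -7],
  [0.22, 0, 0, 0, 0, 0, -7],
  [0.22, 0, 0, 0, 0, 0, -7],
  [0.22, 0, 0, 0, 0, 0, -7],
  [0.22, 0, 0, 0, 0, 0, -7],
  [0.22, 0, 0, 0, 0, 0, -6],
  [0.22, 0, 0, 0, 0, 0, 0],
  [0.22, 0, 0, 0, 0, 0, 0],
])

```text
time_s: 8.45
tool_pos: [0.5084, 0.228, 0.4069]
tool_rot: [-180.0, 0.0, -9.6]
force: [-0.3, 0.3, -0.5]
grip_width: 0.0678
```

```bash
cat >> cart.py <<'E'
Cc=np.array([.5107,.2255]); Cy=np.radians(-9.6)
def cans(C):
    u=np.array([np.cos(Cy),np.sin(Cy)]); v=np.array([-u[1],u[0]]); out=[]
    for s in(-.066,0,.066):
        c=Cc+v*s
        for _ in range(4):
            m=near(C,c,.026)&(abs(C[...,2]-.070)<.004); P=C[m]
            if len(P)<30: break
            q,r=cv2.minEnclosingCircle((P[:,:2]*1000).astype(np.float32)); c=np.array(q)/1000
        else: print('can',c.round(4),'n',len(P),'r %.1f z %.4f'%(r,np.median(P[:,2])), 'local a,b',((c-Cc)@u).round(4),((c-Cc)@v).round(4)); out.append(c)
    return out
E
python3 - <<'E'
from cart import *
print(status.get_obs()['tool_pos'],status.get_obs()['tool_rot'],status.get_obs()['grip_width'])
p,im,d,C=shot('wrist','w3.png')
cs=cans(C); flaps(C,Cc,Cy)
p,im,d,C=shot('top'); cans(C); flaps(C,Cc,Cy)
for n in('wrist','top'):
    p=cams.camera_params(n); print(n,[('%.2f'%o['conf'],pix2z(p,[o['position']],.004)[0,:2].round(3)) for o in landmark_of(n,'canister1')[:6]])
for c in cs: plan(c[0],c[1],.064,-9.6)
E
```

```text
[0.50839652 0.22798718 0.4069446 ] [-1.79985736e+02  4.35963508e-03 -9.60815306e+00] 0.06784851706913524
can [0.4992 0.163 ] n 879 r 22.0 z 0.0705 local a,b -0.0009 -0.0635
can [0.5167 0.2224] n 1001 r 22.1 z 0.0705 local a,b 0.0065 -0.0021
can [0.5271 0.2878] n 1168 r 22.0 z 0.0704 local a,b 0.0058 0.0641
flap near n 4787 angle med 2.25 pct [2.21 2.28] edge a: -0.100 z 0.122
flap far n 4979 angle med 2.26 pct [2.22 2.28] edge a: 0.100 z 0.122
flap near n 120 angle med 2.23 pct [2.21 2.27] edge a: -0.100 z 0.125
flap far n 263 angle med 2.27 pct [2.21 2.31] edge a: 0.102 z 0.123
wrist [('0.71', array([0.514, 0.225])), ('0.69', array([0.511, 0.409])), ('0.68', array([0.339, 0.217])), ('0.67', array([0.501, 0.162])), ('0.56', array([0.525, 0.286]))]
top [('0.87', array([0.518, 0.409])), ('0.62', array([0.332, 0.222])), ('0.53', array([ 0.638, -0.363]))]
from [0.5084 0.228  0.2426] -9.5 | turn z 0.1 = 1 x 0.09 | shift [  1.8  65.6 178.6] = 6 x [0.0003 0.0109 0.0298]
from [0.5084 0.228  0.2426] -9.5 | turn z 0.1 = 1 x 0.09 | shift [  9.2   4.2 178.6] = 5 x [0.0018 0.0008 0.0357]
from [0.5084 0.228  0.2426] -9.5 | turn z 0.1 = 1 x 0.09 | shift [  8.5 -62.  178.6] = 6 x [ 0.0014 -0.0103  0.0298]
```

View pics/w3.png

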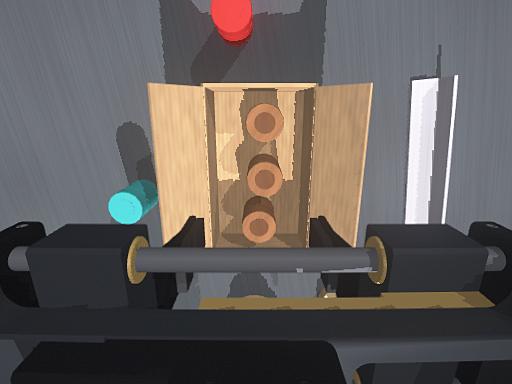

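>>> jog_arm([
  [0.22, 0.001, 0.033, 0.0, 0, 0, 0],
  [0.22, 0.001, 0.0325, 0.0, 0, 0, 0],
  [0.22, 0, 0, 0.036, 0, 0, 0],
  [0.22, 0, 0, 0.036, 0, 0, 0],
  [0.22, 0, 0, 0.036, 0, 0, 0],
  [0.22, 0, 0, 0.036, 0, 0, 0],
  [0.22, 0, 0, 0.0345, 0, 0, 0],
  [0.22, 0, 0, 0, 0, 0, 0],
  [1, 0, 0, 0, 0, 0, 0],
  [1, 0, 0, 0, 0, 0, 0],
  [1, 0, 0, 0, 0, 0, 0],
  [1, 0, 0, 0, 0, 0, 0],
], grip_force=20)

```text
time_s: 9.65
tool_pos: [0.5005, 0.1635, 0.2301]
tool_rot: [-180.0, -0.2, -9.4]
force: [-0.1, -1.0, -0.4]
grip_width: 0.0487
```

>>> jog_arm([
  [1, 0, 0, 0, 0, 0, 0],
  [1, 0, 0, -0.02, 0, 0, 0],
  [1, 0, 0, -0.036, 0, 0, 0],
  [1, 0, 0, -0.036, 0, 0, 0],
  [1, 0, 0, -0.036, 0, 0, 0],
  [1, 0, 0, -0.012, 0, 0, 0],
])

```text
time_s: 10.15
tool_pos: [0.5005, 0.1643, 0.3736]
tool_rot: [-179.9, -0.5, -9.4]
force: [1.3, 0.7, -1.4]
grip_width: 0.0437
```

```bash
python3 - <<'E'
from cart import *
print(status.get_obs()['grip_width'])
p,im,d,C=shot('top'); flaps(C,Cc,Cy)
r=plan(.4594,-.0329,.20,-9.6)
E
```

```text
0.04367163534945809
flap near n 564 angle med 2.21 pct [2.14 2.26] edge a: -0.099 z 0.124
flap far n 27 angle med 2.25 pct [2.19 2.34] edge a: 0.104 z 0.120
from [0.5023 0.1644 0.2098] -9.4 | turn z 0.2 = 1 x 0.19 | shift [ -9.4 201.7   9.8] = 6 x [-0.0016  0.0336  0.0016]
```

>>> jog_arm([
  [1, -0.0016, 0.0336, 0, 0, 0, 0.2],
  [1, -0.0016, 0.0336, 0, 0, 0, 0],
  [1, -0.0016, 0.0336, 0, 0, 0, 0],
  [1, -0.0016, 0.0336, 0, 0, 0, 0],
  [1, -0.0016, 0.0336, 0, 0, 0, 0],
  [1, -0.0016, 0.0336, 0, 0, 0, 0],
  [1, 0, 0, 0.03, 0, 0, 0],
  [1, 0, 0, 0.03, 0, 0, 0],
  [1, 0, 0, 0, 0, 0, 0],
  [1, 0, 0, 0, 0, 0, 0],
  [1, 0, 0, 0, 0, 0, 0],
])

```text
time_s: 11.12
tool_pos: [0.4569, -0.0336, 0.3085]
tool_rot: [-180.0, -0.0, -9.5]
force: [0.2, -0.1, -1.6]
grip_width: 0.0429
```

```bash
python3 - <<'E'
from cart import *
p,im,d,C=shot('wrist')
pot(C,(.4594,-.0329)); pot(C,(.615,-.0237)); pot(C,(.4366,-.1812))
plan(.4594,-.0329,.0825,-9.6)
E
```

```text
pot [ 0.4591 -0.0323] rim z 0.0482 n688 res 0.0015 | lug n132 yaw -90.0 coh 0.98
pot [ 0.6141 -0.0228] rim z 0.0478 n1374 res 0.0016 | lug n225 yaw 7.3 coh 0.98
pot [ 0.4366 -0.1812] rim z nan n0 res nan | lug n119 yaw -66.6 coh 0.98
from [ 0.4576 -0.0336  0.1451] -9.5 | turn z 0.1 = 1 x 0.05 | shift [ 1.7 -1.  62.6] = 2 x [ 0.0008 -0.0005  0.0313]
  return _methods._mean(a, axis=axis, dtype=dtype,
  ret = ret.dtype.type(ret / rcount)
```

Pots agree within 1 mm. Insert, release, rise.

>>> jog_arm([
  [1, 0.0017, -0.0012, 0.01, 0, 0, 0],
  [1, 0, 0, 0.017, 0, 0, 0],
  [1, 0, 0, 0.017, 0, 0, 0],
  [1, 0, 0, 0.012, 0, 0, 0],
  [1, 0, 0, 0.006, 0, 0, 0],
  [1, 0, 0, 0, 0, 0, 0],
  [1, 0, 0, 0, 0, 0, 0],
])

```text
time_s: 11.75
tool_pos: [0.459, -0.0329, 0.2463]
tool_rot: [-180.0, -0.1, -9.6]
force: [0.2, -0.5, -1.1]
grip_width: 0.0434
```

>>> jog_arm([
  [0.3, 0, 0, 0, 0, 0, 0],
  [0.3, 0, 0, 0, 0, 0, 0],
  [0.3, 0, 0, 0, 0, 0, 0],
  [0.22, 0, 0, -0.03, 0, 0, 0],
  [0.22, 0, 0, -0.036, 0, 0, 0],
  [0.22, 0, 0, -0.036, 0, 0, 0],
  [0.22, 0, 0, -0.02, 0, 0, 0],
  [0.22, 0, 0, 0, 0, 0, 0],
])

```text
time_s: 12.42
tool_pos: [0.4603, -0.0329, 0.3733]
tool_rot: [179.9, -0.6, -9.6]
force: [0.9, -0.2, -0.2]
grip_width: 0.0679
```

```bash
cat >> cart.py <<'E'
def intop(C,xy):
    m=near(C,xy,.03)&(C[...,2]>.06)&(C[...,2]<.12); P=C[m]
    if len(P)<20: print('none at',xy); return
    z=np.percentile(P[:,2],90); P=P[P[:,2]>z-.004]
    q,r=cv2.minEnclosingCircle((P[:,:2]*1000).astype(np.float32)); print('top z %.4f'%np.median(P[:,2]),'c',np.round(q,1),'r %.1f'%r)
E
python3 - <<'E'
from cart import *
p,im,d,C=shot('wrist'); intop(C,(.4594,-.0329))
p,im,d,C=shot('top'); cans(C); flaps(C,Cc,Cy)
plan(.5167,.2224,.20,-9.6)
E
```

```text
top z 0.0865 c [459.3 -33.6] r 21.9
can [0.5185 0.222 ] n 192 r 21.9 z 0.0710 local a,b 0.0083 -0.0022
can [0.5282 0.2861] n 182 r 21.5 z 0.0713 local a,b 0.0071 0.0627
flap near n 766 angle med 2.21 pct [2.13 2.25] edge a: -0.099 z 0.124
flap far n 916 angle med 2.26 pct [2.21 2.31] edge a: 0.101 z 0.124
from [ 0.4591 -0.0334  0.2048] -9.6 | turn z -0.0 = 1 x -0.02 | shift [  14.1 -261.8    4.8] = 8 x [ 0.0018 -0.0327  0.0006]
```

>>> jog_arm([
  [0.22, 0.0018, -0.0327, 0, 0, 0, 0],
  [0.22, 0.0018, -0.0327, 0, 0, 0, 0],
  [0.22, 0.0018, -0.0327, 0, 0, 0, 0],
  [0.22, 0.0018, -0.0327, 0, 0, 0, 0],
  [0.22, 0.0018, -0.0327, 0, 0, 0, 0],
  [0.22, 0.0018, -0.0327, 0, 0, 0, 0],
  [0.22, 0.0018, -0.0327, 0, 0, 0, 0],
  [0.22, 0.0018, -0.0327, 0, 0, 0, 0],
  [0.22, 0, 0, 0.02, 0, 0, 0],
  [0.22, 0, 0, 0.025, 0, 0, 0],
  [0.22, 0, 0, 0, 0, 0, 0],
  [0.22, 0, 0, 0, 0, 0, 0],
])

```text
time_s: 13.52
tool_pos: [0.5155, 0.2218, 0.3206]
tool_rot: [179.9, 0.3, -9.6]
force: [0.6, 0.3, 0.3]
grip_width: 0.0676
```

```bash
python3 - <<'E'
from cart import *
p,im,d,C=shot('wrist'); cans(C)
plan(.5167,.2224,.065,-9.6)
E
```

```text
can [0.5167 0.2229] n 1780 r 21.9 z 0.0705 local a,b 0.0064 -0.0016
can [0.5275 0.288 ] n 2220 r 21.9 z 0.0704 local a,b 0.0061 0.0644
from [0.5158 0.2219 0.1582] -9.6 | turn z -0.0 = 1 x -0.02 | shift [ 0.8 -0.6 93.2] = 3 x [ 0.0003 -0.0002  0.0311]
```

>>> jog_arm([
  [0.22, 0.001, -0.0007, 0.031, 0, 0, 0],
  [0.22, 0, 0, 0.031, 0, 0, 0],
  [0.22, 0, 0, 0.031, 0, 0, 0],
  [0.22, 0, 0, 0, 0, 0, 0],
  [1, 0, 0, 0, 0, 0, 0],
  [1, 0, 0, 0, 0, 0, 0],
  [1, 0, 0, 0, 0, 0, 0],
  [1, 0, 0, 0, 0, 0, 0],
  [1, 0, 0, 0, 0, 0, 0],
])

```text
time_s: 14.32
tool_pos: [0.5179, 0.2233, 0.2316]
tool_rot: [-180.0, -0.1, -9.6]
force: [0.5, -1.6, 6.0]
grip_width: 0.0435
```

>>> jog_arm([
  [1, 0, 0, -0.025, 0, 0, 0],
  [1, 0, 0, -0.036, 0, 0, 0],
  [1, 0, 0, -0.036, 0, 0, 0],
  [1, 0, 0, -0.036, 0, 0, 0],
  [1, 0.0172, 0.0282, -0.01, 0, 0, 0],
  [1, 0.0172, 0.0282, 0, 0, 0, 0],
  [1, 0.0172, 0.0282, 0, 0, 0, 0],
  [1, 0.0172, 0.0282, 0, 0, 0, 0],
  [1, 0.0172, 0.0282, 0, 0, 0, 0],
  [1, 0.0172, 0.0282, 0, 0, 0, 0],
  [1, 0.0172, 0.0282, 0, 0, 0, 0],
  [1, 0.0172, 0.0282, 0, 0, 0, 0],
])

```text
time_s: 15.32
tool_pos: [0.6157, -0.0241, 0.3734]
tool_rot: [180.0, -0.0, -9.6]
force: [0.3, 0.6, -0.7]
grip_width: 0.044
```

>>> jog_arm([
  [1, 0, 0, 0.03, 0, 0, 0],
  [1, 0, 0, 0.03, 0, 0, 0],
  [1, 0, 0, 0, 0, 0, 0],
  [1, 0, 0, 0, 0, 0, 0],
])

```text
time_s: 15.65
tool_pos: [0.6147, -0.0225, 0.3119]
tool_rot: [180.0, 0.2, -9.6]
force: [0.4, -0.1, -0.7]
grip_width: 0.0433
```

```bash
python3 - <<'E'
from cart import *
print(status.get_obs()['grip_width'])
p,im,d,C=shot('wrist'); pot(C,(.6145,-.0232))
plan(.6145,-.0232,.0825,-9.6)
E
```

```text
0.04330352787525881
pot [ 0.615  -0.0231] rim z 0.0483 n653 res 0.0015 | lug n238 yaw 7.4 coh 0.97
from [ 0.6155 -0.0219  0.1498] -9.6 | turn z 0.0 = 1 x 0.04 | shift [-0.8  1.5 67.3] = 2 x [-0.0004  0.0007  0.0337]
```

>>> jog_arm([
  [1, -0.0004, 0.0012, 0.01, 0, 0, 0],
  [1, 0, 0, 0.018, 0, 0, 0],
  [1, 0, 0, 0.018, 0, 0, 0],
  [1, 0, 0, 0.012, 0, 0, 0],
  [1, 0, 0, 0.006, 0, 0, 0],
  [1, 0, 0, 0, 0, 0, 0],
  [1, 0, 0, 0, 0, 0, 0],
])

```text
time_s: 16.28
tool_pos: [0.6153, -0.0234, 0.2497]
tool_rot: [-180.0, -0.1, -9.6]
force: [-0.1, 0.5, -0.5]
grip_width: 0.0435
```

>>> jog_arm([
  [0.3, 0, 0, 0, 0, 0, 0],
  [0.3, 0, 0, 0, 0, 0, 0],
  [0.3, 0, 0, 0, 0, 0, 0],
  [0.22, 0, 0, -0.03, 0, 0, 0],
  [0.22, 0, 0, -0.036, 0, 0, 0],
  [0.22, 0, 0, -0.036, 0, 0, 0],
  [0.22, 0, 0, -0.02, 0, 0, 0],
  [0.22, 0, 0, 0, 0, 0, 0],
])

```text
time_s: 16.95
tool_pos: [0.6164, -0.0228, 0.3774]
tool_rot: [-180.0, -0.6, -9.6]
force: [1.0, 0.1, 0.3]
grip_width: 0.0677
```

```bash
python3 - <<'E'
from cart import *
p,im,d,C=shot('wrist'); intop(C,(.6145,-.0232))
p,im,d,C=shot('top'); cans(C); flaps(C,Cc,Cy)
plan(.5274,.2880,.20,-9.6)
E
```

```text
top z 0.0865 c [614.8 -23.9] r 21.9
can [0.5286 0.2867] n 183 r 21.6 z 0.0712 local a,b 0.0074 0.0633
flap near n 772 angle med 2.20 pct [2.13 2.25] edge a: -0.099 z 0.124
flap far n 915 angle med 2.27 pct [2.21 2.31] edge a: 0.101 z 0.124
from [ 0.6155 -0.0237  0.2081] -9.6 | turn z -0.0 = 1 x -0.01 | shift [-138.8 -292.6    8.1] = 9 x [-0.0154 -0.0325  0.0009]
```

>>> jog_arm([
  [0.22, -0.0154, -0.0325, 0, 0, 0, 0],
  [0.22, -0.0154, -0.0325, 0, 0, 0, 0],
  [0.22, -0.0154, -0.0325, 0, 0, 0, 0],
  [0.22, -0.0154, -0.0325, 0, 0, 0, 0],
  [0.22, -0.0154, -0.0325, 0, 0, 0, 0],
  [0.22, -0.0154, -0.0325, 0, 0, 0, 0],
  [0.22, -0.0154, -0.0325, 0, 0, 0, 0],
  [0.22, -0.0154, -0.0325, 0, 0, 0, 0],
  [0.22, -0.0154, -0.0325, 0, 0, 0, 0],
  [0.22, 0, 0, 0.02, 0, 0, 0],
  [0.22, 0, 0, 0.025, 0, 0, 0],
  [0.22, 0, 0, 0, 0, 0, 0],
])

```text
time_s: 18.05
tool_pos: [0.525, 0.2871, 0.3199]
tool_rot: [179.7, 0.5, -9.5]
force: [-0.9, -1.3, -1.5]
grip_width: 0.0681
```

>>> jog_arm([
  [0.22, 0, 0, 0, 0, 0, 0],
])

```text
time_s: 18.13
tool_pos: [0.5265, 0.287, 0.3236]
tool_rot: [179.8, 0.2, -9.6]
force: [-0.1, 0.4, 0.4]
grip_width: 0.0679
```

```bash
python3 - <<'E'
from cart import *
p,im,d,C=shot('wrist'); cans(C)
r=plan(.5274,.288,.066,-9.6)
plan(.4366,-.1812,.21,-9.6,ref=(.5274,.288,.21,-9.6))
E
```

```text
can [0.5274 0.2881] n 1740 r 21.7 z 0.0705 local a,b 0.006 0.0645
from [0.5268 0.2871 0.1612] -9.6 | turn z -0.0 = 1 x -0.05 | shift [ 0.5 -1.  95.2] = 3 x [ 0.0002 -0.0003  0.0317]
from [0.5274 0.288  0.21  ] -9.6 | turn z -0.0 = 0 x -0.00 | shift [-11.3 477.8   0. ] = 14 x [-0.0008  0.0341  0.    ]
```

>>> jog_arm([
  [0.22, 0.0005, -0.001, 0.0315, 0, 0, 0],
  [0.22, 0, 0, 0.0315, 0, 0, 0],
  [0.22, 0, 0, 0.0315, 0, 0, 0],
  [0.22, 0, 0, 0, 0, 0, 0],
  [1, 0, 0, 0, 0, 0, 0],
  [1, 0, 0, 0, 0, 0, 0],
  [1, 0, 0, 0, 0, 0, 0],
  [1, 0, 0, 0, 0, 0, 0],
  [1, 0, 0, 0, 0, 0, 0],
])

```text
time_s: 18.93
tool_pos: [0.5281, 0.2892, 0.2332]
tool_rot: [-179.9, -0.1, -9.6]
force: [0.5, 0.8, 5.3]
grip_width: 0.0432
```

>>> jog_arm([
  [1, 0, 0, -0.025, 0, 0, 0],
  [1, 0, 0, -0.036, 0, 0, 0],
  [1, 0, 0, -0.036, 0, 0, 0],
  [1, 0, 0, -0.036, 0, 0, 0],
  [1, 0, 0, -0.01, 0, 0, 0],
  [1, -0.0008, 0.0341, 0, 0, 0, 0],
  [1, -0.0008, 0.0341, 0, 0, 0, 0],
  [1, -0.0008, 0.0341, 0, 0, 0, 0],
  [1, -0.0008, 0.0341, 0, 0, 0, 0],
  [1, -0.0008, 0.0341, 0, 0, 0, 0],
  [1, -0.0008, 0.0341, 0, 0, 0, 0],
  [1, -0.0008, 0.0341, 0, 0, 0, 0],
])

```text
time_s: 19.93
tool_pos: [0.4814, 0.053, 0.3744]
tool_rot: [180.0, -0.0, -9.6]
force: [0.8, -0.1, -1.0]
grip_width: 0.0434
```

>>> jog_arm([
  [1, -0.0008, 0.0341, 0, 0, 0, 0],
  [1, -0.0008, 0.0341, 0, 0, 0, 0],
  [1, -0.0008, 0.0341, 0, 0, 0, 0],
  [1, -0.0008, 0.0341, 0, 0, 0, 0],
  [1, -0.0008, 0.0341, 0, 0, 0, 0],
  [1, -0.0008, 0.0341, 0, 0, 0, 0],
  [1, -0.0008, 0.0341, 0, 0, 0, 0],
  [1, 0, 0, 0.03, 0, 0, 0],
  [1, 0, 0, 0.03, 0, 0, 0],
  [1, 0, 0, 0, 0, 0, 0],
  [1, 0, 0, 0, 0, 0, 0],
  [1, 0, 0, 0, 0, 0, 0],
])

```text
time_s: 20.93
tool_pos: [0.4376, -0.1796, 0.3157]
tool_rot: [180.0, -0.1, -9.5]
force: [-0.2, -0.5, -1.0]
grip_width: 0.0432
```

```bash
python3 - <<'E'
from cart import *
print(status.get_obs()['grip_width'])
p,im,d,C=shot('wrist'); pot(C,(.4366,-.1812))
for xy in((.610,-.175),(.610,-.3215),(.4614,-.3285)):
  try: lid(C,xy)
  except Exception as e: print(e)
plan(.4366,-.1812,.0835,-9.6)
E
```

```text
0.043244408275298823
pot [ 0.4362 -0.1815] rim z 0.0483 n630 res 0.0014 | lug n130 yaw -65.0 coh 0.98
lid bar 0.6096 -0.1745 size 56 18 yaw 73.4 ztop 0.1058 disc [ 610.1 -174.9] r 41.9
lid bar 0.0 0.0 size 0 0 yaw 0.0 ztop nan disc [ 606.7 -295.4] r 16.4
lid bar 0.0 0.0 size 0 0 yaw 0.0 ztop nan disc [0 0] r 0.0
from [ 0.4383 -0.1799  0.1522] -9.5 | turn z 0.1 = 1 x 0.06 | shift [-1.4  1.5 68.7] = 2 x [-0.0007  0.0008  0.0344]
  return _methods._mean(a, axis=axis, dtype=dtype,
  ret = ret.dtype.type(ret / rcount)
```

>>> jog_arm([
  [1, -0.0015, 0.0014, 0.011, 0, 0, 0],
  [1, 0, 0, 0.018, 0, 0, 0],
  [1, 0, 0, 0.018, 0, 0, 0],
  [1, 0, 0, 0.012, 0, 0, 0],
  [1, 0, 0, 0.007, 0, 0, 0],
  [1, 0, 0, 0, 0, 0, 0],
  [1, 0, 0, 0, 0, 0, 0],
])

```text
time_s: 21.57
tool_pos: [0.4356, -0.1812, 0.2488]
tool_rot: [180.0, -0.1, -9.6]
force: [-0.5, -0.1, -1.5]
grip_width: 0.0436
```

>>> jog_arm([
  [0.3, 0, 0, 0, 0, 0, 0],
  [0.3, 0, 0, 0, 0, 0, 0],
  [0.3, 0, 0, 0, 0, 0, 0],
  [0.22, 0, 0, -0.03, 0, 0, 0],
  [0.22, 0, 0, -0.036, 0, 0, 0],
  [0.3, 0, 0, -0.036, 0, 0, 0],
  [0.4, 0, 0, -0.036, 0, 0, 0],
  [0.4, 0, 0, 0, 0, 0, 7],
])

```text
time_s: 22.23
tool_pos: [0.4374, -0.1814, 0.394]
tool_rot: [179.8, -0.7, -16.6]
force: [1.2, -0.9, 0.9]
grip_width: 0.0558
```

```bash
python3 - <<'E'
from cart import *
p,im,d,C=shot('wrist'); intop(C,(.4366,-.1812)); lid(C,(.61,-.175))
p,im,d,C=shot('top'); cans(C); flaps(C,Cc,Cy); lid(C,(.61,-.175)); lid(C,(.61,-.32)); lid(C,(.461,-.328))
plan(.6100,-.1748,.23,-16.6)
E
```

```text
top z 0.0865 c [ 435.4 -182.6] r 21.8
lid bar 0.6098 -0.1748 size 55 17 yaw 74.6 ztop 0.1058 disc [ 609.5 -175.3] r 41.6
flap near n 777 angle med 2.21 pct [2.12 2.25] edge a: -0.099 z 0.124
flap far n 913 angle med 2.26 pct [2.21 2.31] edge a: 0.101 z 0.123
lid bar 0.6113 -0.174 size 55 16 yaw 73.8 ztop 0.1064 disc [ 611.4 -173.7] r 41.3
lid bar 0.6108 -0.3215 size 56 17 yaw 69.5 ztop 0.1063 disc [ 612.  -320.2] r 41.8
lid bar 0.0 0.0 size 0 0 yaw 0.0 ztop nan disc [0 0] r 0.0
from [ 0.4363 -0.1817  0.2245] -16.7 | turn z -0.1 = 1 x -0.06 | shift [164.4 -56.2  -5.5] = 5 x [ 0.0329 -0.0112 -0.0011]
  return _methods._mean(a, axis=axis, dtype=dtype,
  ret = ret.dtype.type(ret / rcount)
```

>>> jog_arm([
  [0.4, 0.0329, -0.0112, 0, 0, 0, 0],
  [0.4, 0.0329, -0.0112, 0, 0, 0, 0],
  [0.4, 0.0329, -0.0112, 0, 0, 0, 0],
  [0.4, 0.0329, -0.0112, 0, 0, 0, 0],
  [0.4, 0.0329, -0.0112, 0, 0, 0, 0],
  [0.4, 0, 0, 0.02, 0, 0, 0],
  [0.4, 0, 0, 0, 0, 0, 0],
  [0.4, 0, 0, 0, 0, 0, 0],
])

```text
time_s: 23.0
tool_pos: [0.608, -0.1744, 0.3635]
tool_rot: [-180.0, 0.4, -16.5]
force: [-0.6, -0.5, 0.6]
grip_width: 0.0523
```

```bash
python3 - <<'E'
from cart import *
p,im,d,C=shot('wrist'); lid(C,(.61,-.175)); pot(C,(.6145,-.0235))
plan(.6099,-.1748,.1,-16.6)
E
```

```text
lid bar 0.6103 -0.1745 size 55 15 yaw 74.2 ztop 0.1063 disc [ 610.3 -174.7] r 41.5
pot [ 0.6149 -0.0224] rim z 0.0481 n752 res 0.0022 | lug n238 yaw 7.3 coh 0.97
from [ 0.6074 -0.1745  0.2011] -16.5 | turn z 0.1 = 1 x 0.08 | shift [  2.4  -0.4 101.1] = 3 x [ 0.0008 -0.0001  0.0337]
```

>>> jog_arm([
  [0.4, 0.002, 0, 0.035, 0, 0, 0],
  [0.4, 0, 0, 0.035, 0, 0, 0],
  [0.4, 0, 0, 0.02, 0, 0, 0],
  [0.4, 0, 0, 0.01, 0, 0, 0],
  [0.4, 0, 0, 0, 0, 0, 0],
  [1, 0, 0, 0, 0, 0, 0],
  [1, 0, 0, 0, 0, 0, 0],
  [1, 0, 0, 0, 0, 0, 0],
  [1, 0, 0, 0, 0, 0, 0],
  [1, 0, 0, 0, 0, 0, 0],
], grip_force=40)

```text
time_s: 23.88
tool_pos: [0.6111, -0.1752, 0.2676]
tool_rot: [180.0, -0.1, -16.6]
force: [-0.7, -0.0, -0.7]
grip_width: 0.0268
```

>>> jog_arm([
  [1, 0, 0, 0, 0, 0, 0],
  [1, 0, 0, -0.02, 0, 0, 0],
  [1, 0, 0, -0.036, 0, 0, 0],
  [1, 0, 0, -0.036, 0, 0, 0],
  [1, 0, 0, -0.018, 0, 0, 0],
  [1, 0, 0, 0, 0, 0, 6.5],
  [1, 0, 0, 0, 0, 0, 0],
  [1, 0, 0, 0, 0, 0, 0],
])

```text
time_s: 24.55
tool_pos: [0.6104, -0.1751, 0.3755]
tool_rot: [180.0, 0.1, -23.0]
force: [-0.1, 0.3, -2.9]
grip_width: 0.0156
```

```bash
python3 - <<'E'
from cart import *
print(status.get_obs()['grip_width'])
p,im,d,C=shot('wrist','w4.png'); lid(C,(.61,-.175),.11); lid(C,(.61,-.175),.1)
plan(.6147,-.0232,.21,-22.6)
E
```

```text
0.015560514406233485
lid bar 0.6122 -0.1701 size 13 35 yaw -23.2 ztop 0.2164 disc [ 620.8 -150.4] r 7.8
lid bar 0.6128 -0.1743 size 56 32 yaw 80.7 ztop 0.2080 disc [ 611.9 -170.9] r 40.9
from [ 0.6098 -0.175   0.211 ] -23.0 | turn z -0.4 = 1 x -0.36 | shift [ -53.9 -142.     1. ] = 5 x [-0.0108 -0.0284  0.0002]
```

>>> jog_arm([
  [1, -0.0108, -0.0284, 0, 0, 0, -0.4],
  [1, -0.0108, -0.0284, 0, 0, 0, 0],
  [1, -0.0108, -0.0284, 0, 0, 0, 0],
  [1, -0.0108, -0.0284, 0, 0, 0, 0],
  [1, -0.0108, -0.0284, 0, 0, 0, 0],
  [1, 0, 0, 0, 0, 0, 0],
  [1, 0, 0, 0.02, 0, 0, 0],
  [1, 0, 0, 0.02, 0, 0, 0],
  [1, 0, 0, 0, 0, 0, 0],
  [1, 0, 0, 0, 0, 0, 0],
  [1, 0, 0, 0, 0, 0, 0],
])

```text
time_s: 25.52
tool_pos: [0.6162, -0.0235, 0.3366]
tool_rot: [-180.0, 0.0, -22.7]
force: [-0.7, 0.1, -2.1]
grip_width: 0.0155
```

```bash
python3 - <<'E'
from cart import *
s=status.get_obs(); print(s['force'],s['tool_pos'],s['tool_rot'])
plan(.6148,-.0232,.1235,-22.6)
E
```

```text
[-0.73265891  0.07515436 -2.10233696] [ 0.61618056 -0.02350017  0.33660988] [-1.79984312e+02  1.70373087e-02 -2.26804695e+01]
from [ 0.6162 -0.0234  0.1726] -22.7 | turn z -0.1 = 1 x -0.08 | shift [-1.3  0.3 49.1] = 2 x [-0.0007  0.0001  0.0246]
```

>>> jog_arm([
  [1, -0.0014, 0.0003, 0.005, 0, 0, 0],
  [1, 0, 0, 0.008, 0, 0, 0],
  [1, 0, 0, 0.008, 0, 0, 0],
  [1, 0, 0, 0.006, 0, 0, 0],
  [1, 0, 0, 0, 0, 0, 0],
])

```text
time_s: 25.93
tool_pos: [0.6139, -0.0233, 0.3074]
tool_rot: [179.9, 0.2, -22.7]
force: [0.2, 0.4, -3.3]
grip_width: 0.0156
```

>>> jog_arm([
  [1, 0, 0, 0.005, 0, 0, 0],
  [1, 0, 0, 0.005, 0, 0, 0],
  [1, 0, 0, 0, 0, 0, 0],
])

```text
time_s: 26.18
tool_pos: [0.6143, -0.0231, 0.2983]
tool_rot: [180.0, 0.1, -22.7]
force: [-0.0, -0.2, -3.0]
grip_width: 0.0155
```

>>> jog_arm([
  [1, 0, 0, 0.005, 0, 0, 0],
  [1, 0, 0, 0.005, 0, 0, 0],
  [1, 0, 0, 0.001, 0, 0, 0],
  [1, 0, 0, 0, 0, 0, 0],
])

```text
time_s: 26.52
tool_pos: [0.616, -0.0229, 0.2934]
tool_rot: [180.0, -0.3, -22.7]
force: [-5.1, -1.4, 18.6]
grip_width: 0.0155
```

>>> jog_arm([
  [1, 0, 0, 0, 0, 0, 7],
  [1, 0, 0, 0, 0, 0, 7],
  [1, 0, 0, 0, 0, 0, 7],
  [1, 0, 0, 0, 0, 0, 7],
  [1, 0, 0, 0, 0, 0, 7],
  [1, 0, 0, 0, 0, 0, 0],
])

```text
time_s: 27.02
tool_pos: [0.6164, -0.0232, 0.2934]
tool_rot: [-179.7, -0.4, -58.0]
force: [-2.7, -0.8, 15.6]
grip_width: 0.0155
```

```bash
python3 - <<'E'
from cart import *
p,im,d,C=shot('wrist','w5.png')
m=near(C,(.615,-.023),.045)&(C[...,2]>.08); z=C[m][:,2]; print(np.histogram(z,bins=np.arange(.08,.15,.004)))
p,im,d,C=shot('top')
m=near(C,(.615,-.023),.045)&(C[...,2]>.08); z=C[m][:,2]; print(np.histogram(z,bins=np.arange(.08,.15,.004)))
s=status.get_obs(); print(s['force'],s['wrist_torque'],s['tool_pos'])
E
```

```text
(array([  67,   73,   71,  109, 4349,   46,   44,   46,  111,  117,  140,
       1667,  123,  118,  152,  127,  135]), array([0.08 , 0.084, 0.088, 0.092, 0.096, 0.1  , 0.104, 0.108, 0.112,
       0.116, 0.12 , 0.124, 0.128, 0.132, 0.136, 0.14 , 0.144, 0.148]))
(array([ 7,  3,  3, 10, 58, 20,  0,  0,  0,  0,  0,  0,  0,  0,  0,  0,  0]), array([0.08 , 0.084, 0.088, 0.092, 0.096, 0.1  , 0.104, 0.108, 0.112,
       0.116, 0.12 , 0.124, 0.128, 0.132, 0.136, 0.14 , 0.144, 0.148]))
[-2.87613835 -1.51165863 16.55586237] [-0.2794992   0.9075027  -0.18000584] [ 0.61639874 -0.02319913  0.29344863]
```

View pics/w5.png

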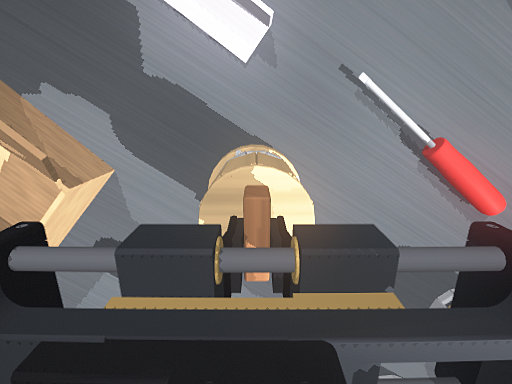

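>>> jog_arm([
  [1, 0, 0, -0.002, 0, 0, 7],
  [1, 0, 0, -0.001, 0, 0, 7],
  [1, 0, 0, 0, 0, 0, 7],
  [1, 0, 0, 0, 0, 0, 3],
  [1, 0, 0, 0, 0, 0, 1.5],
  [1, 0, 0, 0, 0, 0, 0],
  [1, 0, 0, 0, 0, 0, 0],
])

```text
time_s: 27.7
tool_pos: [0.6155, -0.023, 0.2935]
tool_rot: [-179.8, -0.1, -83.2]
force: [-0.8, -0.4, 6.4]
grip_width: 0.0154
```

```bash
python3 - <<'E'
from cart import *
s=status.get_obs(); print(s['force'],s['wrist_torque'],s['tool_pos'],s['tool_rot'])
E
```

```text
[-0.82069462 -0.42005962  6.40764169] [-0.12095063  0.29484373  0.04332212] [ 0.61550115 -0.02301162  0.29347236] [-1.79796099e+02 -8.26569905e-02 -8.31830613e+01]
```

>>> jog_arm([
  [1, 0, 0, 0, 0, 0, 2],
  [1, 0, 0, 0, 0, 0, 2],
  [1, 0, 0, 0, 0, 0, 2],
  [1, 0, 0, 0, 0, 0, 0],
])

```text
time_s: 28.03
tool_pos: [0.6156, -0.0227, 0.2935]
tool_rot: [-179.8, -0.1, -89.1]
force: [-0.3, -0.8, 5.6]
grip_width: 0.0158
```

```bash
python3 - <<'E'
from cart import *
s=status.get_obs(); print(s['force'],s['wrist_torque'],s['tool_pos'],s['tool_rot'])
p,im,d,C=shot('wrist'); lid(C,(.615,-.023),.02)
E
```

```text
[-0.2953175  -0.81080468  5.58399626] [-0.24670796  0.10350282  1.06311257] [ 0.61559017 -0.02272735  0.29351691] [-1.79758687e+02 -1.05412167e-01 -8.90722310e+01]
lid bar 0.618 -0.0256 size 56 33 yaw 18.2 ztop 0.1263 disc [617.4 -22.7] r 41.2
```

>>> jog_arm([
  [0.4, 0, 0, 0, 0, 0, 0],
  [0.4, 0, 0, 0, 0, 0, 0],
  [0.4, 0, 0, 0, 0, 0, 0],
  [0.4, 0, 0, -0.03, 0, 0, 0],
  [0.4, 0, 0, -0.036, 0, 0, 0],
  [0.4, 0, 0, -0.03, 0, 0, 0],
  [0.4, 0, 0, 0, 0, 0, 0],
  [0.4, 0, 0, 0, 0, 0, 0],
])

```text
time_s: 28.75
tool_pos: [0.6151, -0.0228, 0.3894]
tool_rot: [-179.8, -0.0, -89.2]
force: [0.2, -0.0, -0.2]
grip_width: 0.0511
```

```bash
python3 - <<'E'
from cart import *
p,im,d,C=shot('wrist'); lid(C,(.615,-.023),.02)
for xy in ((.61,-.1748),(.61,-.3217),(.461,-.328)):
    m=near(C,xy,.06)&(C[...,2]>.07); print(xy,m.sum())
p,im,d,C=shot('top'); lid(C,(.61,-.32))
p,im,d,C=shot('scene'); lid(C,(.61,-.32));lid(C,(.461,-.328))
plan(.6098,-.3217,.205,-18)
E
```

```text
lid bar 0.6164 -0.0228 size 56 16 yaw 6.6 ztop 0.1264 disc [616.1 -23. ] r 41.5
(0.61, -0.1748) 0
(0.61, -0.3217) 1729
(0.461, -0.328) 0
lid bar 0.6078 -0.3303 size 36 15 yaw 68.5 ztop 0.1071 disc [ 614.  -335.6] r 36.7
lid bar 0.6126 -0.3221 size 55 17 yaw 68.3 ztop 0.1052 disc [ 612.1 -321.7] r 41.0
lid bar 0.4579 -0.3299 size 15 56 yaw -44.4 ztop 0.1044 disc [ 458.1 -330.5] r 41.2
from [ 0.6137 -0.0232  0.2217] -89.2 | turn z -71.2 = 11 x -6.47 | shift [ 88.6 285.1  16.7] = 9 x [0.0098 0.0317 0.0019]
```

>>> jog_arm([
  [0.4, 0, 0, 0, 0, 0, -7],
  [0.4, 0, 0, 0, 0, 0, -7],
  [0.4, 0, 0, 0, 0, 0, -7],
  [0.4, 0, 0, 0, 0, 0, -7],
  [0.4, 0, 0, 0, 0, 0, -7],
  [0.4, 0, 0, 0, 0, 0, -7],
  [0.4, 0, 0, 0, 0, 0, -7],
  [0.4, 0, 0, 0, 0, 0, -7],
  [0.4, 0, 0, 0, 0, 0, -7],
  [0.4, 0, 0, 0, 0, 0, -7],
])

```text
time_s: 29.73
tool_pos: [0.6142, -0.0231, 0.3854]
tool_rot: [180.0, 0.2, -18.9]
force: [0.6, -0.3, -0.3]
grip_width: 0.0523
```

>>> jog_arm([
  [0.4, 0.0098, 0.0317, 0.0019, 0, 0, -1.2],
  [0.4, 0.0098, 0.0317, 0.0019, 0, 0, 0],
  [0.4, 0.0098, 0.0317, 0.0019, 0, 0, 0],
  [0.4, 0.0098, 0.0317, 0.0019, 0, 0, 0],
  [0.4, 0.0098, 0.0317, 0.0019, 0, 0, 0],
  [0.4, 0.0098, 0.0317, 0.0019, 0, 0, 0],
  [0.4, 0.0098, 0.0317, 0.0019, 0, 0, 0],
  [0.4, 0.0098, 0.0317, 0.0019, 0, 0, 0],
  [0.4, 0.0098, 0.0317, 0.0019, 0, 0, 0],
  [0.4, 0, 0, 0, 0, 0, 0],
  [0.4, 0, 0, 0, 0, 0, 0],
])

```text
time_s: 30.65
tool_pos: [0.6082, -0.3249, 0.3674]
tool_rot: [-180.0, 0.2, -18.3]
force: [0.2, -0.2, 0.0]
grip_width: 0.0521
```

```bash
python3 - <<'E'
from cart import *
p,im,d,C=shot('wrist'); lid(C,(.61,-.3217))
plan(.6098,-.3217,.1,-19)
E
```

```text
lid bar 0.6106 -0.3216 size 55 15 yaw 71.3 ztop 0.1063 disc [ 610.  -322.1] r 41.6
from [ 0.6086 -0.3218  0.2041] -18.1 | turn z 0.9 = 1 x 0.90 | shift [  1.1  -0.5 104.1] = 3 x [ 0.0004 -0.0002  0.0347]
```

>>> jog_arm([
  [0.4, 0.0012, -0.0004, 0.035, 0, 0, 0.5],
  [0.4, 0, 0, 0.035, 0, 0, 0],
  [0.4, 0, 0, 0.022, 0, 0, 0],
  [0.4, 0, 0, 0.012, 0, 0, 0],
  [0.4, 0, 0, 0, 0, 0, 0],
  [1, 0, 0, 0, 0, 0, 0],
  [1, 0, 0, 0, 0, 0, 0],
  [1, 0, 0, 0, 0, 0, 0],
  [1, 0, 0, 0, 0, 0, 0],
  [1, 0, 0, 0, 0, 0, 0],
  [1, 0, 0, 0, 0, 0, 0],
  [1, 0, 0, 0, 0, 0, 0],
])

```text
time_s: 31.7
tool_pos: [0.6108, -0.3217, 0.2667]
tool_rot: [180.0, -0.0, -18.5]
force: [0.6, -0.3, 1.0]
grip_width: 0.0159
```

>>> jog_arm([
  [1, 0, 0, 0, 0, 0, 0],
  [1, 0, 0, 0, 0, 0, 0],
  [1, 0, 0, 0, 0, 0, 0],
])

```text
time_s: 31.95
tool_pos: [0.6108, -0.3217, 0.2667]
tool_rot: [180.0, -0.0, -18.5]
force: [-1.8, -0.0, 3.0]
grip_width: 0.0158
```

>>> jog_arm([
  [1, 0, 0, -0.02, 0, 0, 0],
  [1, 0, 0, -0.036, 0, 0, 0],
  [1, 0, 0, -0.036, 0, 0, 0],
  [1, 0, 0, -0.024, 0, 0, 0],
  [1, 0, 0, 0, 0, 0, 0],
  [1, 0, 0, 0, 0, 0, 0],
])

```text
time_s: 32.45
tool_pos: [0.6112, -0.3214, 0.3833]
tool_rot: [180.0, -0.1, -18.5]
force: [-0.1, -0.2, -4.3]
grip_width: 0.0157
```

```bash
python3 - <<'E'
from cart import *
s=status.get_obs(); print(s['grip_width'],s['force'])
p,im,d,C=shot('wrist')
m=near(C,s['tool_pos'][:2],.06)&(C[...,2]>.12); z=C[m][:,2]; h=np.histogram(z,bins=np.arange(.12,.26,.003)); print([(round(b,3),int(a)) for a,b in zip(*h) if a>200])
pot(C,(.4592,-.0326))
plan(.4592,-.0328,.215,60-18.7+18.7)
E
```

```text
0.015690468932948447 [-0.06917793 -0.23723475 -4.30195491]
[(np.float64(0.192), 2420), (np.float64(0.195), 1898), (np.float64(0.219), 305), (np.float64(0.222), 1560), (np.float64(0.249), 428)]
pot [ 0.4592 -0.0326] rim z nan n0 res nan | lug n144 yaw -89.4 coh 0.98
from [ 0.6104 -0.3214  0.2171] -18.5 | turn z -78.5 = 12 x -6.54 | shift [ 174.3 -275.2    2.1] = 10 x [ 0.0174 -0.0275  0.0002]
  return _methods._mean(a, axis=axis, dtype=dtype,
  ret = ret.dtype.type(ret / rcount)
```

>>> jog_arm([
  [1, 0, 0, 0, 0, 0, -7],
  [1, 0, 0, 0, 0, 0, -7],
  [1, 0, 0, 0, 0, 0, -7],
  [1, 0, 0, 0, 0, 0, -7],
  [1, 0, 0, 0, 0, 0, -7],
  [1, 0, 0, 0, 0, 0, -7],
  [1, 0, 0, 0, 0, 0, -7],
  [1, 0, 0, 0, 0, 0, -7],
  [1, 0, 0, 0, 0, 0, -7],
  [1, 0, 0, 0, 0, 0, -7],
  [1, 0, 0, 0, 0, 0, -7],
  [1, 0, 0, 0, 0, 0, -1.5],
])

```text
time_s: 33.5
tool_pos: [0.6102, -0.3217, 0.379]
tool_rot: [-179.7, -0.0, 60.2]
force: [-0.3, -0.2, -3.2]
grip_width: 0.0155
```

>>> jog_arm([
  [1, 0.0174, -0.0275, 0, 0, 0, 0],
  [1, 0.0174, -0.0275, 0, 0, 0, 0],
  [1, 0.0174, -0.0275, 0, 0, 0, 0],
  [1, 0.0174, -0.0275, 0, 0, 0, 0],
  [1, 0.0174, -0.0275, 0, 0, 0, 0],
  [1, 0.0174, -0.0275, 0, 0, 0, 0],
  [1, 0.0174, -0.0275, 0, 0, 0, 0],
  [1, 0.0174, -0.0275, 0, 0, 0, 0],
  [1, 0.0174, -0.0275, 0, 0, 0, 0],
  [1, 0.0174, -0.0275, 0, 0, 0, 0],
  [1, 0, 0, 0.015, 0, 0, 0],
  [1, 0, 0, 0.01, 0, 0, 0],
])

```text
time_s: 34.5
tool_pos: [0.4585, -0.0315, 0.3561]
tool_rot: [179.9, 0.2, 60.0]
force: [0.5, -0.8, -3.1]
grip_width: 0.0156
```

>>> jog_arm([
  [1, 0, 0, 0, 0, 0, 0],
  [1, 0, 0, 0, 0, 0, 0],
  [1, 0, 0, 0, 0, 0, 0],
])

```text
time_s: 34.75
tool_pos: [0.46, -0.0344, 0.3571]
tool_rot: [-179.9, -0.1, 59.9]
force: [0.1, -0.3, -2.6]
grip_width: 0.016
```

```bash
python3 - <<'E'
from cart import *
plan(.4593,-.0330,.1225,60)
E
```

```text
from [ 0.4599 -0.0342  0.1931] 59.9 | turn z -0.1 = 1 x -0.14 | shift [ 0.7 -1.1 70.6] = 2 x [ 0.0004 -0.0006  0.0353]
```

Lower in stages.

>>> jog_arm([
  [1, 0.0007, -0.0011, 0.012, 0, 0, 0],
  [1, 0, 0, 0.012, 0, 0, 0],
  [1, 0, 0, 0.01, 0, 0, 0],
  [1, 0, 0, 0.008, 0, 0, 0],
  [1, 0, 0, 0.006, 0, 0, 0],
  [1, 0, 0, 0, 0, 0, 0],
])

```text
time_s: 35.25
tool_pos: [0.4588, -0.0325, 0.3081]
tool_rot: [-179.9, -0.0, 60.0]
force: [-0.3, 0.9, -2.7]
grip_width: 0.016
```

>>> jog_arm([
  [1, 0, 0, 0.005, 0, 0, 0],
  [1, 0, 0, 0.005, 0, 0, 0],
  [1, 0, 0, 0, 0, 0, 0],
])

```text
time_s: 35.5
tool_pos: [0.4589, -0.0323, 0.2986]
tool_rot: [-179.9, 0.0, 60.0]
force: [-0.8, -0.2, -3.5]
grip_width: 0.015
```

>>> jog_arm([
  [1, 0, 0, 0.005, 0, 0, 0],
  [1, 0, 0, 0.004, 0, 0, 0],
  [1, 0, 0, 0.002, 0, 0, 0],
  [1, 0, 0, 0, 0, 0, 0],
])

```text
time_s: 35.83
tool_pos: [0.4589, -0.0322, 0.2877]
tool_rot: [-179.9, 0.0, 60.0]
force: [0.6, 0.2, -2.4]
grip_width: 0.0159
```

```bash
cat >> cart.py <<'E'
def zh(C,xy,lo=.08,hi=.15):
    m=near(C,xy,.05)&(C[...,2]>lo)&(C[...,2]<hi); h=np.histogram(C[m][:,2],bins=np.arange(lo,hi,.003)); print([(float(round(b,3)),int(a)) for a,b in zip(*h) if a>150])
E
python3 - <<'E'
from cart import *
s=status.get_obs(); print(s['force'],s['wrist_torque'])
p,im,d,C=shot('wrist'); zh(C,(.4593,-.033))
E
```

```text
[ 0.63660016  0.23582749 -2.3905139 ] [ 0.08190009 -0.14612912  0.03035488]
[(0.095, 252), (0.098, 4056), (0.125, 1648), (0.128, 254)]
```

>>> jog_arm([
  [1, 0, 0, 0.0025, 0, 0, 0],
  [1, 0, 0, 0, 0, 0, 7],
  [1, 0, 0, 0, 0, 0, 7],
  [1, 0, 0, 0, 0, 0, 7],
  [1, 0, 0, 0, 0, 0, 7],
  [1, 0, 0, 0, 0, 0, 7],
  [1, 0, 0, 0, 0, 0, 7],
  [1, 0, 0, 0, 0, 0, 7],
  [1, 0, 0, 0, 0, 0, 6],
  [1, 0, 0, 0, 0, 0, 3],
  [1, 0, 0, 0, 0, 0, 0],
])

```text
time_s: 36.8
tool_pos: [0.4596, -0.0317, 0.2866]
tool_rot: [-180.0, -0.0, 1.9]
force: [-1.0, -0.3, 3.7]
grip_width: 0.0159
```

>>> jog_arm([
  [1, 0, 0, 0, 0, 0, 3],
  [1, 0, 0, 0, 0, 0, 2.5],
  [1, 0, 0, 0, 0, 0, 2],
  [1, 0, 0, 0, 0, 0, 0],
])

```text
time_s: 37.13
tool_pos: [0.4595, -0.0317, 0.2866]
tool_rot: [179.9, -0.0, -5.3]
force: [-2.8, 0.8, 6.0]
grip_width: 0.0159
```

```bash
python3 - <<'E'
from cart import *
s=status.get_obs(); print(s['force'],s['wrist_torque'],s['tool_rot'])
p,im,d,C=shot('wrist'); zh(C,(.4593,-.033))
E
```

```text
[-2.82649551  0.75840277  5.98068994] [0.28633521 0.58161646 1.00272064] [ 1.79930641e+02 -2.36633933e-02 -5.27441751e+00]
[(0.095, 1437), (0.098, 2883), (0.122, 212), (0.125, 1665)]
```

>>> jog_arm([
  [0.4, 0, 0, 0, 0, 0, 0],
  [0.4, 0, 0, 0, 0, 0, 0],
  [0.4, 0, 0, 0, 0, 0, 0],
  [0.4, 0, 0, -0.03, 0, 0, 0],
  [0.4, 0, 0, -0.036, 0, 0, 0],
  [0.4, 0, 0, -0.03, 0, 0, 0],
  [0.4, 0, 0, 0, 0, 0, 0],
  [0.4, 0, 0, 0, 0, 0, 0],
])

```text
time_s: 37.85
tool_pos: [0.4598, -0.0324, 0.3833]
tool_rot: [179.9, -0.2, -5.5]
force: [0.3, -0.2, -0.2]
grip_width: 0.0514
```

```bash
python3 - <<'E'
from cart import *
p,im,d,C=shot('wrist'); lid(C,(.4593,-.033),.02)
p,im,d,C=shot('scene'); lid(C,(.461,-.328)); intop(C,(.436,-.182))
plan(.4605,-.3288,.21,44)
E
```

```text
lid bar 0.4593 -0.032 size 56 16 yaw 89.2 ztop 0.1262 disc [459.2 -31.8] r 41.2
lid bar 0.4582 -0.33 size 15 57 yaw -45.0 ztop 0.1045 disc [ 458.1 -330.6] r 41.7
top z 0.0855 c [ 437.6 -183.6] r 21.2
from [ 0.4586 -0.0324  0.217 ] -5.5 | turn z -49.5 = 8 x -6.19 | shift [-204.5  214.5    7. ] = 9 x [-0.0227  0.0238  0.0008]
```

>>> jog_arm([
  [0.4, 0, 0, 0, 0, 0, -7],
  [0.4, 0, 0, 0, 0, 0, -7],
  [0.4, 0, 0, 0, 0, 0, -7],
  [0.4, 0, 0, 0, 0, 0, -7],
  [0.4, 0, 0, 0, 0, 0, -7],
  [0.4, 0, 0, 0, 0, 0, -7],
  [0.4, 0, 0, 0, 0, 0, -7.1],
])

```text
time_s: 38.53
tool_pos: [0.4586, -0.0323, 0.38]
tool_rot: [-179.8, 0.1, 44.0]
force: [-0.3, -0.2, 0.1]
grip_width: 0.0524
```

>>> jog_arm([
  [0.4, -0.0227, 0.0238, 0.001, 0, 0, 0],
  [0.4, -0.0227, 0.0238, 0.001, 0, 0, 0],
  [0.4, -0.0227, 0.0238, 0.001, 0, 0, 0],
  [0.4, -0.0227, 0.0238, 0.001, 0, 0, 0],
  [0.4, -0.0227, 0.0238, 0.001, 0, 0, 0],
  [0.4, -0.0227, 0.0238, 0.001, 0, 0, 0],
  [0.4, -0.0227, 0.0238, 0.001, 0, 0, 0],
  [0.4, -0.0227, 0.0238, 0.001, 0, 0, 0],
  [0.4, -0.0227, 0.0238, 0.001, 0, 0, 0],
  [0.4, 0, 0, 0, 0, 0, 0],
  [0.4, 0, 0, 0, 0, 0, 0],
  [0.4, 0, 0, 0, 0, 0, 0],
])

```text
time_s: 39.53
tool_pos: [0.4588, -0.3274, 0.3711]
tool_rot: [-179.8, -0.0, 43.6]
force: [0.5, 0.4, -0.3]
grip_width: 0.0521
```

```bash
python3 - <<'E'
from cart import *
p,im,d,C=shot('wrist','w6.png'); lid(C,(.4605,-.3288))
plan(.4605,-.3288,.1,44)
E
```

```text
lid bar 0.4554 -0.331 size 15 56 yaw -46.3 ztop 0.1061 disc [ 455.7 -330.6] r 41.1
from [ 0.4589 -0.3264  0.2077] 43.7 | turn z -0.3 = 1 x -0.29 | shift [ -0.6   2.9 107.7] = 3 x [-0.0002  0.001   0.0359]
```

>>> jog_arm([
  [0.4, -0.0054, 0.0008, 0.035, 0, 0, 0],
  [0.4, 0, 0, 0.035, 0, 0, 0],
  [0.4, 0, 0, 0.024, 0, 0, 0],
  [0.4, 0, 0, 0.013, 0, 0, 0],
  [0.4, 0, 0, 0, 0, 0, 0],
  [1, 0, 0, 0, 0, 0, 0],
  [1, 0, 0, 0, 0, 0, 0],
  [1, 0, 0, 0, 0, 0, 0],
  [1, 0, 0, 0, 0, 0, 0],
  [1, 0, 0, 0, 0, 0, 0],
  [1, 0, 0, 0, 0, 0, 0],
  [1, 0, 0, 0, 0, 0, 0],
])

```text
time_s: 40.58
tool_pos: [0.4557, -0.3325, 0.2662]
tool_rot: [180.0, -0.0, 43.6]
force: [-0.1, -0.1, -1.4]
grip_width: 0.0152
```

>>> jog_arm([
  [1, 0, 0, 0, 0, 0, 0],
  [1, 0, 0, 0, 0, 0, 0],
])

```text
time_s: 40.75
tool_pos: [0.4557, -0.3325, 0.2661]
tool_rot: [180.0, -0.0, 43.6]
force: [1.0, 0.0, 2.1]
grip_width: 0.0154
```

>>> jog_arm([
  [1, 0, 0, -0.02, 0, 0, 0],
  [1, 0, 0, -0.036, 0, 0, 0],
  [1, 0, 0, -0.036, 0, 0, 0],
  [1, 0, 0, -0.024, 0, 0, 0],
  [1, 0, 0, 0, 0, 0, 0],
  [1, 0, 0, 0, 0, 0, 0],
])

```text
time_s: 41.25
tool_pos: [0.4556, -0.3326, 0.3827]
tool_rot: [179.9, 0.0, 43.6]
force: [0.3, 0.0, -1.9]
grip_width: 0.0158
```

```bash
python3 - <<'E'
from cart import *
s=status.get_obs(); print(s['grip_width'],s['force'])
p,im,d,C=shot('wrist'); zh(C,s['tool_pos'][:2],.15,.25)
pot(C,(.4363,-.1815))
plan(.4363,-.1814,.215,85.0)
E
```

```text
0.015827218551743263 [ 0.32151399  0.02882624 -1.85210231]
[(0.192, 2409), (0.195, 2088), (0.219, 312), (0.222, 1614)]
pot [ 0.4364 -0.1803] rim z 0.0481 n650 res 0.0025 | lug n207 yaw -64.6 coh 0.97
from [ 0.4548 -0.3324  0.217 ] 43.6 | turn z -41.4 = 6 x -6.90 | shift [148.8 -31.6   2. ] = 5 x [ 0.0298 -0.0063  0.0004]
```

>>> jog_arm([
  [1, 0, 0, 0, 0, 0, -6.9],
  [1, 0, 0, 0, 0, 0, -6.9],
  [1, 0, 0, 0, 0, 0, -6.9],
  [1, 0, 0, 0, 0, 0, -6.9],
  [1, 0, 0, 0, 0, 0, -6.9],
  [1, 0, 0, 0, 0, 0, -6.9],
  [1, 0.0298, -0.0063, 0, 0, 0, 0],
  [1, 0.0298, -0.0063, 0, 0, 0, 0],
  [1, 0.0298, -0.0063, 0, 0, 0, 0],
  [1, 0.0298, -0.0063, 0, 0, 0, 0],
  [1, 0.0298, -0.0063, 0, 0, 0, 0],
  [1, 0, 0, 0.012, 0, 0, 0],
])

```text
time_s: 42.3
tool_pos: [0.4374, -0.1749, 0.3694]
tool_rot: [-179.9, -0.0, 85.4]
force: [0.3, 0.4, -1.4]
grip_width: 0.0157
```

>>> jog_arm([
  [1, 0, 0, 0.012, 0, 0, 0],
  [1, 0, 0, 0, 0, 0, 0],
  [1, 0, 0, 0, 0, 0, 0],
  [1, 0, 0, 0, 0, 0, 0],
])

```text
time_s: 42.63
tool_pos: [0.4369, -0.1826, 0.3572]
tool_rot: [-179.9, -0.1, 84.9]
force: [0.0, -0.3, -1.7]
grip_width: 0.0158
```

```bash
python3 - <<'E'
from cart import *
s=status.get_obs(); p,im,d,C=shot('wrist'); b=s['tool_pos'][2]-.164-.1022
print('g',s['tool_pos'].round(4),b); lid(C,s['tool_pos'][:2],b)
plan(.4374,-.1814,.1225,85)
E
```

```text
g [ 0.4369 -0.1826  0.3572] 0.09099063816116297
lid bar 0.435 -0.1796 size 56 34 yaw 10.4 ztop 0.1973 disc [ 435. -182.] r 41.1
from [ 0.4371 -0.1823  0.1936] 84.9 | turn z -0.1 = 1 x -0.10 | shift [ 0.9  0.2 71.1] = 2 x [0.0005 0.0001 0.0356]
```

>>> jog_arm([
  [1, 0.0009, 0.0008, 0.012, 0, 0, 0],
  [1, 0, 0, 0.012, 0, 0, 0],
  [1, 0, 0, 0.01, 0, 0, 0],
  [1, 0, 0, 0.008, 0, 0, 0],
  [1, 0, 0, 0.006, 0, 0, 0],
  [1, 0, 0, 0, 0, 0, 0],
])

```text
time_s: 43.18
tool_pos: [0.4373, -0.1803, 0.308]
tool_rot: [-179.9, -0.1, 85.0]
force: [0.3, 0.5, -1.7]
grip_width: 0.0159
```

>>> jog_arm([
  [1, 0, 0, 0.005, 0, 0, 0],
  [1, 0, 0, 0.005, 0, 0, 0],
  [1, 0, 0, 0, 0, 0, 0],
])

```text
time_s: 43.43
tool_pos: [0.4377, -0.1805, 0.2991]
tool_rot: [-179.9, -0.0, 85.0]
force: [0.6, 0.4, -2.0]
grip_width: 0.0162
```

>>> jog_arm([
  [1, 0, 0, 0.005, 0, 0, 0],
  [1, 0, 0, 0.005, 0, 0, 0],
  [1, 0, 0, 0.0035, 0, 0, 0],
  [1, 0, 0, 0, 0, 0, 0],
])

```text
time_s: 43.77
tool_pos: [0.4381, -0.1804, 0.2861]
tool_rot: [-180.0, -0.0, 85.0]
force: [-0.3, 0.2, -1.9]
grip_width: 0.0154
```

```bash
python3 - <<'E'
from cart import *
s=status.get_obs(); print(s['force'],s['wrist_torque'])
p,im,d,C=shot('wrist'); zh(C,(.4363,-.1815))
E
```

```text
[-0.25167524  0.20676367 -1.93373803] [ 0.115564   -0.10536967 -0.00467105]
[(0.095, 1192), (0.098, 3326), (0.122, 173), (0.125, 1735)]
```

Seated height. Twist.

>>> jog_arm([
  [1, 0, 0, 0.0015, 0, 0, 0],
  [1, 0, 0, 0, 0, 0, 7],
  [1, 0, 0, 0, 0, 0, 7],
  [1, 0, 0, 0, 0, 0, 7],
  [1, 0, 0, 0, 0, 0, 7],
  [1, 0, 0, 0, 0, 0, 7],
  [1, 0, 0, 0, 0, 0, 7],
  [1, 0, 0, 0, 0, 0, 7],
  [1, 0, 0, 0, 0, 0, 6],
  [1, 0, 0, 0, 0, 0, 3],
  [1, 0, 0, 0, 0, 0, 0],
])

```text
time_s: 44.73
tool_pos: [0.4383, -0.1814, 0.2859]
tool_rot: [179.9, 0.0, 26.8]
force: [-1.5, -1.7, 5.8]
grip_width: 0.0158
```

>>> jog_arm([
  [1, 0, 0, 0, 0, 0, 3],
  [1, 0, 0, 0, 0, 0, 3],
  [1, 0, 0, 0, 0, 0, 2],
  [1, 0, 0, 0, 0, 0, 0],
])

```text
time_s: 45.07
tool_pos: [0.4377, -0.1819, 0.286]
tool_rot: [179.8, 0.2, 19.1]
force: [-4.9, -3.2, 8.2]
grip_width: 0.0159
```

```bash
python3 - <<'E'
from cart import *
s=status.get_obs(); print(s['force'],s['wrist_torque'],s['tool_rot'])
E
```

```text
[-4.91410441 -3.1950698   8.1710102 ] [-0.68275587  1.03728771  1.02992618] [1.79777080e+02 1.71333006e-01 1.90536820e+01]
```

>>> jog_arm([
  [0.4, 0, 0, 0, 0, 0, 0],
  [0.4, 0, 0, 0, 0, 0, 0],
  [0.4, 0, 0, 0, 0, 0, 0],
  [0.4, 0, 0, -0.03, 0, 0, 0],
  [0.4, 0, 0, -0.036, 0, 0, 0],
  [0.4, 0, 0, -0.036, 0, 0, 0],
  [0.4, 0, 0, 0, 0, 0, 0],
  [0.4, 0, 0, 0, 0, 0, 0],
])

```text
time_s: 45.73
tool_pos: [0.4389, -0.1804, 0.3887]
tool_rot: [179.8, -0.2, 19.0]
force: [0.4, 0.2, -1.3]
grip_width: 0.0512
```

```bash
python3 - <<'E'
from cart import *
p,im,d,C=shot('wrist'); lid(C,(.4363,-.1815),.02)
p,im,d,C=shot('top'); cans(C); flaps(C,Cc,Cy)
u=np.array([np.cos(Cy),np.sin(Cy)])
n=Cc-u*.135; f=Cc+u*.135; print(n,f,np.hypot(*n))
plan(*n,.225,80.4)
E
```

```text
lid bar 0.4365 -0.1818 size 16 56 yaw -65.3 ztop 0.1262 disc [ 436.7 -182. ] r 41.5
flap near n 779 angle med 2.20 pct [2.12 2.25] edge a: -0.099 z 0.123
flap far n 913 angle med 2.26 pct [2.21 2.31] edge a: 0.101 z 0.123
[0.37759053 0.24801378] [0.64380947 0.20298622] 0.45175817379234556
from [ 0.4376 -0.1802  0.222 ] 19.0 | turn z -61.4 = 9 x -6.82 | shift [ 412.2 -130.6   -3. ] = 13 x [ 0.0317 -0.01   -0.0002]
```

```bash
python3 - <<'E'
from cart import *
plan(.6369,.2042,.225,80.4)
E
```

```text
from [ 0.4376 -0.1802  0.222 ] 19.0 | turn z -61.4 = 9 x -6.82 | shift [412.3 132.4  -3. ] = 13 x [ 0.0317  0.0102 -0.0002]
```

>>> jog_arm([
  [1, 0, 0, 0, 0, 0, -6.82],
  [1, 0, 0, 0, 0, 0, -6.82],
  [1, 0, 0, 0, 0, 0, -6.82],
  [1, 0, 0, 0, 0, 0, -6.82],
  [1, 0, 0, 0, 0, 0, -6.82],
  [1, 0, 0, 0, 0, 0, -6.82],
  [1, 0, 0, 0, 0, 0, -6.82],
  [1, 0, 0, 0, 0, 0, -6.82],
  [1, 0, 0, 0, 0, 0, -6.82],
])

```text
time_s: 46.58
tool_pos: [0.4375, -0.1803, 0.3848]
tool_rot: [-179.8, -0.1, 80.7]
force: [-0.5, -0.2, 0.3]
grip_width: 0.0033
```

>>> jog_arm([
  [1, 0.0317, 0.0102, 0, 0, 0, 0],
  [1, 0.0317, 0.0102, 0, 0, 0, 0],
  [1, 0.0317, 0.0102, 0, 0, 0, 0],
  [1, 0.0317, 0.0102, 0, 0, 0, 0],
  [1, 0.0317, 0.0102, 0, 0, 0, 0],
  [1, 0.0317, 0.0102, 0, 0, 0, 0],
  [1, 0.0317, 0.0102, 0, 0, 0, 0],
  [1, 0.0317, 0.0102, 0, 0, 0, 0],
  [1, 0.0317, 0.0102, 0, 0, 0, 0],
  [1, 0.0317, 0.0102, 0, 0, 0, 0],
  [1, 0.0317, 0.0102, 0, 0, 0, 0],
  [1, 0.0317, 0.0102, 0, 0, 0, 0],
])

```text
time_s: 47.58
tool_pos: [0.6226, 0.1755, 0.3841]
tool_rot: [-179.8, 0.1, 80.4]
force: [0.2, -0.5, 0.9]
grip_width: 0.0004
```

>>> jog_arm([
  [1, 0.0317, 0.0102, 0, 0, 0, 0],
  [1, 0, 0, 0, 0, 0, 0],
  [1, 0, 0, 0, 0, 0, 0],
  [1, 0, 0, 0, 0, 0, 0],
])

```text
time_s: 47.92
tool_pos: [0.6373, 0.2036, 0.3847]
tool_rot: [-179.8, 0.1, 80.4]
force: [-0.6, -1.5, -0.6]
grip_width: 0.0006
```

```bash
python3 - <<'E'
from cart import *
plan(.6369,.2042,.108,80.4); s=status.get_obs(); print(s['grip_width'],s['qpos'])
E
```

```text
from [0.6368 0.2034 0.2207] 80.4 | turn z 0.0 = 1 x 0.03 | shift [  0.8  -0.  112.7] = 4 x [ 0.0002 -0.      0.0282]
0.0006313814518993121 [ 17.12272273  30.35082504 -53.17456736  80.18873215  24.09130061
  81.47246818  44.62591791]
```

>>> jog_arm([
  [1, 0, 0, 0.0282, 0, 0, 0],
  [1, 0, 0, 0.0282, 0, 0, 0],
  [1, 0, 0, 0.0282, 0, 0, 0],
  [1, 0, 0, 0.0282, 0, 0, 0],
  [1, 0, -0.016, 0, 0, 0, 0],
  [1, 0, -0.016, 0, 0, 0, 0],
  [1, 0, -0.016, 0, 0, 0, 0],
  [1, 0, -0.016, 0, 0, 0, 0],
  [1, 0, -0.016, 0, 0, 0, 0],
  [1, 0, -0.016, 0, 0, 0, 0],
  [1, 0, 0, 0, 0, 0, 0],
])

```text
time_s: 48.83
tool_pos: [0.5406, 0.2187, 0.2738]
tool_rot: [-180.0, 0.2, 80.4]
force: [-0.3, 0.0, -0.2]
grip_width: 0.0008
```

>>> jog_arm([
  [1, 0, -0.004, 0.005, 0, 0, 0],
  [1, 0, -0.002, 0.005, 0, 0, 0],
  [1, 0, 0, 0.003, 0, 0, 0],
  [1, 0, 0, 0, 0, 0, 0],
])

```text
time_s: 49.17
tool_pos: [0.5373, 0.2198, 0.2597]
tool_rot: [-179.9, 0.1, 80.3]
force: [0.0, 0.6, 0.2]
grip_width: 0.0001
```

>>> jog_arm([
  [1, 0, 0, 0.0025, 0, 0, 0],
  [1, 0, 0, 0, 0, 0, 0],
  [1, 0, 0, -0.03, 0, 0, 0],
  [1, 0, 0, -0.036, 0, 0, 0],
  [1, 0, 0, -0.036, 0, 0, 0],
  [1, 0, 0, -0.018, 0, 0, 0],
  [1, 0, 0, 0, 0, 0, 0],
])

```text
time_s: 49.75
tool_pos: [0.5383, 0.222, 0.3832]
tool_rot: [179.6, -0.2, 80.4]
force: [0.3, 0.6, -0.3]
grip_width: 0.0004
```

```bash
python3 - <<'E'
from cart import *
p,im,d,C=shot('wrist','w7.png'); 
p,im,d,C=shot('top','t7.png'); flaps(C,Cc,Cy)
u=np.array([np.cos(Cy),np.sin(Cy)]);v=np.array([-u[1],u[0]]);q=C[...,:2]-Cc
for a0 in (.005,.015,.03,.045,.058):
    k=(abs(q@u-a0)<.005)&(abs(q@v)<.09); print(a0,np.percentile(C[k][:,2],[10,50,90]).round(4))
n=Cc-u*.125; plan(*n,.23,80.4); print(status.get_obs()['qpos'])
E
```

```text
flap near n 630 angle med 2.21 pct [2.13 2.25] edge a: -0.099 z 0.124
flap far n 28 angle med 0.10 pct [0.08 0.12] edge a: 0.004 z 0.081
0.005 [0.0785 0.61   0.6193]
0.015 [0.3129 0.6087 0.6169]
0.03 [0.5993 0.6077 0.6176]
0.045 [0.5993 0.6082 0.6147]
0.058 [0.5959 0.6084 0.6123]
from [0.5375 0.2208 0.2146] 80.4 | turn z -0.0 = 1 x -0.04 | shift [   0.2 -152.2  -15.4] = 5 x [ 0.     -0.0304 -0.0031]
[ 23.45818274  19.67246787 -58.73144815  93.84175433  17.2550834
  76.21731217  42.41583915]
```

View pics/t7.png

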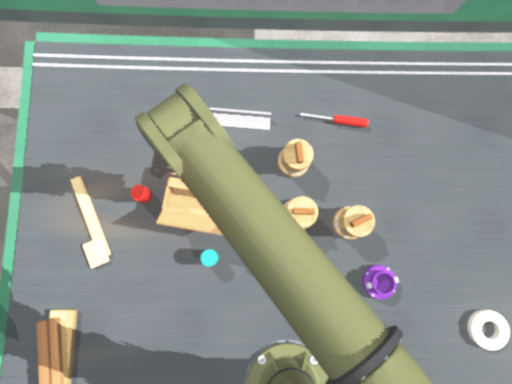

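>>> jog_arm([
  [1, 0, -0.0304, -0.002, 0, 0, 0],
  [1, 0, -0.0304, -0.002, 0, 0, 0],
  [1, 0, -0.0304, -0.002, 0, 0, 0],
  [1, 0, -0.0304, -0.002, 0, 0, 0],
  [1, 0, -0.0304, -0.002, 0, 0, 0],
  [1, 0, 0, 0, 0, 0, 0],
  [1, 0, 0, 0, 0, 0, 0],
  [1, 0, 0, 0, 0, 0, 0],
])

```text
time_s: 50.52
tool_pos: [0.3875, 0.2452, 0.3877]
tool_rot: [180.0, 0.1, 80.3]
force: [1.2, -0.7, 0.3]
grip_width: 0.0005
```

```bash
python3 - <<'E'
from cart import *
u=np.array([np.cos(Cy),np.sin(Cy)])
n=Cc-u*.126; plan(*n,.109,80.4); s=status.get_obs(); print(s['qpos'],s['tool_pos'])
E
```

```text
from [0.3875 0.245  0.2237] 80.3 | turn z -0.1 = 1 x -0.09 | shift [  1.3  -1.2 114.7] = 4 x [ 0.0003 -0.0003  0.0287]
[ 33.68540978  -5.79818775 -64.64327252 108.58357213  -5.38667374
  74.02346896  50.95834802] [0.38749277 0.24521855 0.38774496]
```

>>> jog_arm([
  [1, 0, -0.0015, 0.0287, 0, 0, 0],
  [1, 0, 0, 0.0287, 0, 0, 0],
  [1, 0, 0, 0.0287, 0, 0, 0],
  [1, 0, 0, 0.0287, 0, 0, 0],
  [1, 0, 0, 0, 0, 0, 0],
  [1, 0, 0.016, 0, 0, 0, 0],
  [1, 0, 0.016, 0, 0, 0, 0],
  [1, 0, 0.016, 0, 0, 0, 0],
  [1, 0, 0.016, 0, 0, 0, 0],
  [1, 0, 0.016, 0, 0, 0, 0],
  [1, 0, 0.016, 0, 0, 0, 0],
  [1, 0, 0, 0, 0, 0, 0],
])

```text
time_s: 51.52
tool_pos: [0.484, 0.2287, 0.2739]
tool_rot: [-179.9, -0.1, 80.1]
force: [-0.2, -0.2, 1.0]
grip_width: 0.0003
```

>>> jog_arm([
  [1, 0, 0.004, 0.005, 0, 0, 0],
  [1, 0, 0.002, 0.005, 0, 0, 0],
  [1, 0, 0, 0.005, 0, 0, 0],
  [1, 0, 0, 0, 0, 0, 0],
])

```text
time_s: 51.85
tool_pos: [0.4861, 0.2295, 0.2587]
tool_rot: [180.0, 0.0, 80.4]
force: [-0.4, -0.4, -0.3]
grip_width: 0.0002
```

>>> jog_arm([
  [1, 0, 0.01, 0.001, 0, 0, 0],
  [1, 0, 0, 0.002, 0, 0, 0],
  [1, 0, 0, 0, 0, 0, 0],
])

```text
time_s: 52.1
tool_pos: [0.4934, 0.2298, 0.2581]
tool_rot: [-179.6, 0.2, 80.5]
force: [-15.5, -4.7, 29.7]
grip_width: 0.0006
```

>>> jog_arm([
  [1, 0, 0, -0.02, 0, 0, 0],
  [1, 0, 0.03, -0.01, 0, 0, 0],
  [1, 0, 0, 0.02, 0, 0, 0],
  [1, 0, 0, 0.009, 0, 0, 0],
  [1, 0, 0, 0.003, 0, 0, 0],
  [1, 0, 0, 0, 0, 0, 0],
])

```text
time_s: 52.6
tool_pos: [0.5271, 0.2226, 0.2581]
tool_rot: [179.7, 0.2, 80.4]
force: [-4.0, -7.4, 29.3]
grip_width: 0.0004
```

>>> jog_arm([
  [1, 0, 0, -0.03, 0, 0, 0],
  [1, 0, 0, -0.036, 0, 0, 0],
  [1, 0, 0, -0.036, 0, 0, 0],
  [1, 0, -0.03, -0.036, 0, 0, 0],
  [1, 0, -0.03, 0, 0, 0, 0],
  [1, 0, -0.03, 0, 0, 0, 0],
  [1, 0, 0, 0, 0, 0, 0],
])

```text
time_s: 53.18
tool_pos: [0.4341, 0.2406, 0.3869]
tool_rot: [-180.0, 0.3, 80.8]
force: [-1.3, 0.9, -0.2]
grip_width: 0.0007
```

```bash
cat >> cart.py <<'E'
def prof(C):
    u=np.array([np.cos(Cy),np.sin(Cy)]);v=np.array([-u[1],u[0]]);q=C[...,:2]-Cc
    for a0 in np.arange(-.06,.061,.01):
        k=(abs(q@u-a0)<.004)&(abs(q@v)<.09)&(C[...,2]<.15)&(C[...,2]>.0); P=C[k]
        if len(P): print('%.2f n%d'%(a0,len(P)),np.percentile(P[:,2],[10,50,90]).round(4))
E
python3 - <<'E'
from cart import *
p,im,d,C=shot('wrist','w8.png'); prof(C)
E
```

```text
-0.06 n3027 [0.014  0.0638 0.0763]
-0.05 n1075 [0.0754 0.0762 0.077 ]
-0.04 n1001 [0.0753 0.0762 0.0771]
-0.03 n572 [0.0753 0.0762 0.077 ]
```

View pics/w8.png

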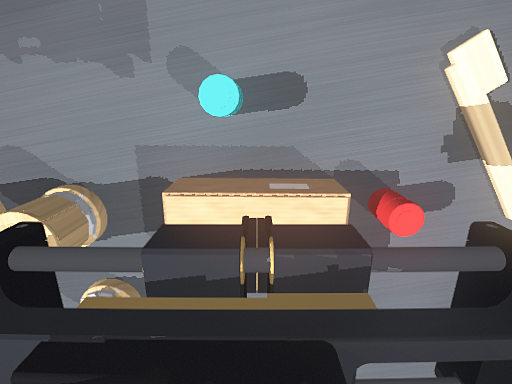

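>>> jog_arm([
  [0.5, 0, 0.035, -0.01, 0, 0, 0],
  [0.5, 0, 0.035, -0.01, 0, 0, 0],
  [0.5, 0, 0.035, -0.01, 0, 0, 0],
  [0.5, 0, 0.035, -0.01, 0, 0, 0],
  [0.5, 0, 0.035, -0.01, 0, 0, 0],
  [0.5, 0, 0.035, -0.01, 0, 0, 0],
  [0.5, 0, 0, 0, 0, 0, 0],
  [0.5, 0, 0, 0, 0, 0, 0],
])

```text
time_s: 53.9
tool_pos: [0.6495, 0.2007, 0.4449]
tool_rot: [-179.8, -0.0, 80.2]
force: [-0.7, 0.4, 0.5]
grip_width: 0.0413
```

```bash
python3 - <<'E'
from cart import *
p,im,d,C=shot('wrist'); prof(C)
p,im,d,C=shot('scene','s9.png'); prof(C)
for xy in((.615,-.023),(.4593,-.033),(.4365,-.1815)): lid(C,xy,.02)
E
```

```text
-0.06 n162 [0.0754 0.0763 0.0772]
-0.05 n1248 [0.0755 0.0765 0.0775]
-0.04 n1217 [0.0755 0.0766 0.0776]
-0.03 n1189 [0.0754 0.0764 0.0775]
-0.02 n1197 [0.0754 0.0764 0.0775]
-0.01 n1137 [0.0755 0.0765 0.0775]
0.00 n1096 [0.0754 0.0765 0.0775]
0.01 n1092 [0.0754 0.0764 0.0774]
0.02 n1069 [0.0753 0.0763 0.0773]
0.03 n1040 [0.0753 0.0763 0.0773]
0.04 n1034 [0.0753 0.0763 0.0773]
0.05 n977 [0.0754 0.0763 0.0773]
0.06 n1002 [0.0719 0.0756 0.0771]
-0.06 n52 [0.0703 0.0732 0.0754]
-0.05 n93 [0.0711 0.0744 0.0768]
-0.04 n87 [0.072  0.0743 0.0759]
-0.03 n92 [0.0713 0.0748 0.0776]
-0.02 n85 [0.0715 0.0753 0.0778]
-0.01 n91 [0.0713 0.0742 0.0769]
0.00 n90 [0.0714 0.0747 0.0776]
0.01 n97 [0.0713 0.0744 0.0771]
0.02 n90 [0.0716 0.0745 0.078 ]
0.03 n94 [0.0718 0.0744 0.0772]
0.04 n88 [0.0719 0.0742 0.0772]
0.05 n102 [0.0716 0.0743 0.0781]
0.06 n215 [0.0167 0.0698 0.0759]
lid bar 0.6175 -0.0244 size 53 18 yaw 6.3 ztop 0.1248 disc [618.4 -24.7] r 41.4
lid bar 0.4615 -0.0339 size 17 54 yaw -89.2 ztop 0.1239 disc [460.8 -33.4] r 41.9
lid bar 0.4391 -0.1836 size 15 57 yaw -64.6 ztop 0.1247 disc [ 438.7 -182.9] r 41.4
```

View pics/s9.png

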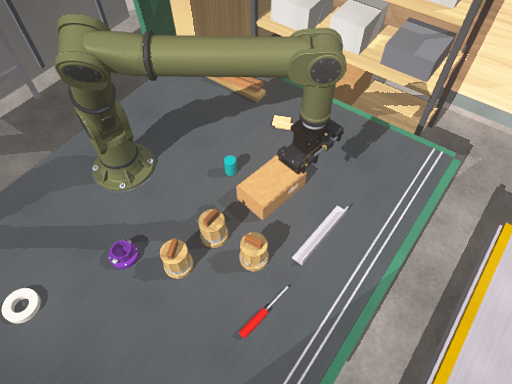

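The carton lies flat shut at (185,270), and the three lids at (240,212), (257,176) and (252,254) are on with their bars in line with the lugs. The tools have not moved and the arm is clear, so I'm handing in.

```bash
python3 -c "
from h import *
print(env.sign_off())"
```

```text
the job is handed in; nothing more can be done
None
```

I opened both carton flaps to about 2.2 rad. I stood the three canisters that were in it upright in the three wooden pots, closed and locked a lid on each, folded both flaps shut, and handed in at about 54 s.

**Lids:** In the wrist camera all three bar tops read 0.126 m, which is the height with the rim down on the shoulder. The bar and lug directions agreed within about 1°: 6.6° against 7.4°, 89.2° against 90°, and −65.3° against −65°. All three twists ended with the wrist torque rising to about 1 N m, which I took as the stop.

**Flaps:** They measured level at 76 mm across the whole width of the carton. The scene camera put everything about 2 mm lower and sideways, which is within its calibration.

**Two things to note:** The first lid sat about 6 to 9 mm lower in the fingers than planned. It met the shoulder with 19 N before the twist, and still seated correctly. Pressing the flaps flat reached about 30 N at the fingertips.

**Untouched items:** In the last scene picture, the profile, screwdriver, turquoise canister and purple pot looked unmoved. The push stick was only partly in view and the red canister was hidden by the arm, so their last full check was an earlier top picture, taken once the far flap was shut and before the near flap was folded.

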